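# Load a sauce bottle into the bottle labeller

### The job

One bottle of the house hot sauce still has no label: pick it up and lay it gently on its side on the two rollers of the bench-top labeller, with its base flat against the end plate and its cap at the free end; carry it straight there, never laying it on the table. Then swing the blue hold-down arm over by its black knob until its roller rests on the bottle. It is glass, so do not bang it, and leave the labelled bottles standing where they are.

Things in the scene. Friction and masses are not known exactly. Their poses are not given: they have to be found in the camera images.
- bottle: the bottle without a label: brown glass, black screw cap, about 0.22 kg. 54 mm diameter up to 98 mm from the base, then a shoulder to a neck of 27 mm at 116 mm, cap 31 mm wide from 120 to 140 mm (total 140 mm). Starts upright. Origin: centre of its base; z runs along its axis to the cap; round, so yaw means nothing
- done_1: a labelled bottle, same shape as the unlabelled one but with a cream, red and orange band round its body; stands upright near it (either may be the nearer); origin at the centre of its base; must stay put
- done_2: another labelled bottle, same shape, upright towards the back of the table; must stay put
- done_3: a third labelled bottle, same shape, upright towards the back of the table; must stay put
- cradle: sloping roller cradle of the labeller. Origin: where the centre of the bottle's base belongs, on the face of the aluminium end plate at the cradle's right, low end, 62 mm above the table. z: axis of a seated bottle, base to cap, to the robot's left and 13 degrees upward; x: level, across the rollers, away from the robot; y: down into the rollers. End plate 92 mm wide, its top 36 mm above the axis
- labeller: the whole bench-top labeller, fixed to the table; origin under the middle of the bottle's place. Two rollers 16 mm thick, axes at cradle x = -18 and +18, y = 30 mm, run from cradle z = 0 to 115 mm and carry the bottle; ahead of the end plate nothing stands higher than cradle y = 22 mm. A label roll lies 89 to 148 mm beyond the bottle's axis in +x, its top 72 mm above the table
- press_arm (a joint): angle of the blue hold-down arm: 0 = raised, leaning back over the end plate; grows as it is swung over and down along the bottle; 1.606 = the arm parallel to a seated bottle with its roller resting on it; 1.74 = end of travel when no bottle is there. Starts between 0 and 0.35. Light, with some friction: it stays put near upright, further over it sinks by its own weight
- press_knob (a point): centre of the black ball knob (26 mm) at the arm's free end, 150 mm along the arm and 22 mm to its back from the hinge; the slim steel stem joins it from the hinge side
- press_arm_hinge (a point): middle of the arm's hinge, whose axis lies along the cradle's x; 22 mm behind the end plate's face and 37 mm above the bottle's axis
- press_roller: rubber roller of the arm, 20 mm thick, 54 mm long along the arm, centre 75 mm from the hinge; rests on top of the bottle when the arm is down
There are look-alikes about, which are no part of the job. What is shaped like the bottle but pink or turquoise is not meant.

How it is judged:
On the way, in this order (a step that is already met when the one before it is completed fails the run):
1. the unlabelled bottle lies on the rollers, base against the end plate and let go, with the arm still raised (angle between the z axis of bottle and the z axis of cradle, either way round below 0.08 rad and x of bottle in the frame of cradle between -0.006 and 0.006 m and y of bottle in the frame of cradle between -0.006 and 0.006 m and z of bottle in the frame of cradle between -0.004 and 0.005 m and contact force between the fingers and bottle below 0.1 N and value of joint press_arm below 1.1 rad), for 0.2 s.
2. the arm is swung down and its roller rests on the bottle (value of joint press_arm above 1.55 rad and contact force between press_roller and bottle above 0.15 N), for 0.2 s.
At the end, for the whole second after the job is handed in: The unlabelled bottle lies at rest on the rollers, along the cradle within 4.5 degrees, its base centre within 6 mm of the cradle's axis sideways and in height and its base within 5 mm of the end plate; the arm is down (1.55 to 1.66 rad) with its roller resting on the bottle (all of step 2 and angle between the z axis of bottle and the z axis of cradle, either way round below 0.08 rad and x of bottle in the frame of cradle between -0.006 and 0.006 m and y of bottle in the frame of cradle between -0.006 and 0.006 m and z of bottle in the frame of cradle between -0.004 and 0.005 m and value of joint press_arm below 1.66 rad and linear speed of bottle below 0.02 m/s); the robot touches nothing.
It fails at once if the bottle is laid down on the table (angle between bottle's own z axis and vertical above 1 rad and height (world z) of bottle below 0.036 m).
It fails at once if the bottle bangs against the labeller as it is laid (over 60 N) or the arm's roller is slammed or forced onto it (over 80 N) ((contact force between bottle and cradle above 60 N and value of joint press_arm below 1.3 rad) or contact force between press_roller and bottle above 80 N).
It fails at once if a labelled bottle is moved by more than 3 cm or tipped (distance of any of done_1, done_2, done_3 from where it was at the start of the episode above 0.03 m or angle between any of done_1, done_2, done_3's own z axis and vertical above 0.35 rad).
It also fails if it takes over 59 s, if anything falls off the work surface, if the arm or the gripper's body presses on something with over 40 N, if the wrist force passes 120 N, or if a joint passes its speed limit or range.

### The arm

A 6-joint arm with a two-finger parallel gripper is mounted at the origin on a cart in front of the work surface, level with it; the furniture and walls round the work are solid. World frame = base frame: x ahead of the robot, y to its left, z up, the work surface at z = 0. Lengths are in m, angles in rad, forces in N, time in s.
With the tool pointing down it reaches from about 0.375 to 0.9 m from the base axis. Payload 3.1 kg.
Tool frame: the origin (TCP) lies at the very end of the fingers, on their centre line; the grasp point (between the pads) lies 19 mm behind it; z points along the fingers, y is the line along which they close (so a half turn about z gives the same grasp; the last joint's range is limited). The gripper opens to 85 mm and grips with 20 to 120 N. Pads are 22 mm wide; open, the fingers measure 114 mm over their backs; the gripper's body (76 mm by 85 mm) begins 54 mm behind the grasp point. The pads swing forward as they close: fully open they stand 13 mm farther back than shut.
Start: joints at [1.117, 0.527, 1.433, -0, 1.181, -0.178], TCP at [0.17, 0.601, 0.195] pointing down, gripper open.
Joint ranges: [-3.08, 3.08], [-0.75, 2.2], [0.22, 2.44], [-1.43, 4.57], [0, 2.65], [-2.85, 2.85]. Speed limits (rad/s): [2.79, 2.79, 3.14, 3.14, 3.14, 3.14].

### API

Orientations are given as a unit quaternion [x, y, z, w].
In Python, from station import telemetry, snapshot, ticket gives the robot as it stands.
- The arm moves only by the tool move_arm, never from a script. Its argument "commands" is text: rows parted by semicolons, each of 7 numbers parted by spaces: the shift along the tool's x, y, z in mm, then the turn, a rotation vector about the tool's x, y, z in degrees, then the opening, from -1 (shut) to 1 (fully open). A call has exactly 5 rows; each row is the pose to reach, as a shift and turn from the pose commanded when the call began, along the tool's axes at that moment; what a row does not reach only later rows make up. A row lasts 1/8 s, in which the tool goes at most 62.5 mm and 10.7 degrees, less where a joint would pass 70% of its speed; a pose out of reach is approached as far as the arm can. A call with a gripper value outside its range is refused whole. The fingers move at their own pace and stop on an object; "grip_force" is the grip in N (left out, the last holds). Time passes only in rows, so rows that repeat a pose let the fingers close, or fill a call up. It gives the time, the measured TCP pose, the force, the opening and the grip force at its end, in the units of the state.
- telemetry.sense(): the state, without advancing time (a new reading comes with each control period).
- snapshot(name): name is "scene" or "top"; returns a dict with "image" (400x640x3 uint8, red, green, blue), "fx", "fy", "cx", "cy" (pixels), "pose" (4x4, takes a point from camera to world coordinates). Camera axes: x right, y down, z forward; pixel columns grow to the right and rows downward; lengths in m; the calibration is good to about 2 mm. A picture is of the moment at which its call begins. There is no depth.
- ticket.sign_off(): hands the job in; it is judged then, once.
The state is a dict: "t": time; "q": joint angles; "qd": joint speeds; "tau": joint torques, N m; "tcp_pos": TCP position; "tool_rot": TCP orientation; "force": force on the tool from outside, world axes, zero at the start; "ft_torque": the same for the moment, N m; "finger_gap": opening from 0.0 (shut) to 1.0 (fully open); "gripper_force": force on a finger pad.
Only numpy, scipy, OpenCV 4.12 (cv2) and the standard library are available. Lean on these libraries where they do the work, as an engineer would, in place of code of your own. Each camera call takes 0.05 s, during which the arm holds its last target. There are 200 camera calls.

## Working session

There is one attempt and no reset: what is moved stays moved. The work goes in short steps, Python scripts to look and compute and a tool call to move; the robot and the scene stay as the last step left them, time stands still between calls to the robot, and variables do not carry over. Pictures are saved under pics/ and viewed, at most 10 in all, crops included, and the job is handed in when it is done.

Besides the shell and the picture viewer there is one more tool, called after "Emit:" in YAML: its name, and indented under it one key for each argument. move_arm: Moves the arm, as the interface text tells. Its arguments: {"type":"object","properties":{"commands":{"type":"string"},"grip_force":{"type":"number"}},"required":["commands"]}

```bash
mkdir -p pics; ls; python3 - <<'E'
from station import telemetry,snapshot
import cv2,json,numpy as np
s=telemetry.sense();print({k:np.round(v,3).tolist() for k,v in s.items()})
for n in("scene","top"):
    d=snapshot(n);cv2.imwrite(f"pics/{n}0.png",d["image"][:,:,::-1]);print(n,d["fx"],d["fy"],d["cx"],d["cy"],np.round(d["pose"],4).tolist())
    np.savez(f"{n}.npz",K=[d["fx"],d["fy"],d["cx"],d["cy"]],pose=d["pose"])
E
```

```text
pics
{'t': 0.0, 'q': [1.116, 0.528, 1.434, 0.0, 1.181, -0.178], 'qd': [-0.001, -0.002, -0.001, -0.001, -0.001, 0.0], 'tau': [-0.001, -44.235, -17.803, -0.0, 0.008, -0.0], 'tcp_pos': [0.17, 0.601, 0.194], 'tool_rot': [0.137, 0.991, -0.001, -0.0], 'force': [0.789, 0.36, 0.424], 'ft_torque': [0.023, 0.002, 0.013], 'gripper_force': 0.0, 'finger_gap': 1.004}
scene 432.259041515208 432.259041515208 318.95137720766627 202.8370735473557 [[0.6663, -0.4222, 0.6146, -0.063], [-0.7454, -0.3985, 0.5343, -0.665], [0.0194, -0.8142, -0.5803, 0.7361], [0.0, 0.0, 0.0, 1.0]]
top 429.71036967185285 429.71036967185285 318.6901275067482 198.2407965968263 [[-0.4355, -0.8571, 0.2751, 0.2324], [-0.9002, 0.4159, -0.1293, 0.0212], [-0.0036, -0.3039, -0.9527, 1.3337], [0.0, 0.0, 0.0, 1.0]]
```

View pics/scene0.png

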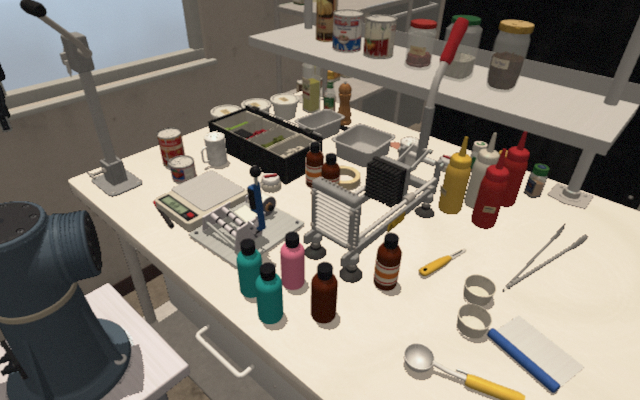

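View pics/top0.png

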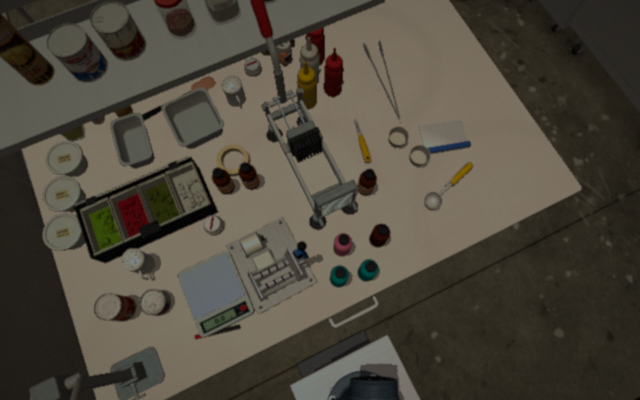

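The scene view has a plain brown bottle at (323,293), a banded one at (387,262), two banded ones at the back at (315,165) and (331,172), teal and pink look-alikes at (250,268), (269,293) and (292,261), and the labeller at about (245,220). In the top view the plain one is at (379,235) and the labeller at (272,265). The plain brown one at scene (323,293) fits the description. I'll confirm it in enlarged crops.

```bash
cat > h.py <<'E'
import numpy as np
from scipy.optimize import least_squares
C={n:np.load(f"{n}.npz") for n in("scene","top")}
def proj(n,P):
    K,T=C[n]["K"],C[n]["pose"];p=(np.atleast_2d(P)-T[:3,3])@T[:3,:3]
    return np.c_[K[0]*p[:,0]/p[:,2]+K[2],K[1]*p[:,1]/p[:,2]+K[3]]
def ray(n,uv):
    K,T=C[n]["K"],C[n]["pose"];d=T[:3,:3]@[(uv[0]-K[2])/K[0],(uv[1]-K[3])/K[1],1]
    return T[:3,3],d/np.linalg.norm(d)
def onz(n,uv,z):
    o,d=ray(n,uv);return o+d*(z-o[2])/d[2]
def tri(a,b):
    r=least_squares(lambda P:np.r_[proj("scene",P)[0]-a,proj("top",P)[0]-b],[.5,0,.1]);return r.x,r.fun
E
python3 - <<'E'
import cv2
from h import *
s=cv2.imread("pics/scene0.png");t=cv2.imread("pics/top0.png")
cv2.imwrite("pics/sc1.png",cv2.resize(s[160:330,180:410],None,fx=3.4,fy=3.4,interpolation=cv2.INTER_CUBIC))
cv2.imwrite("pics/tc1.png",cv2.convertScaleAbs(cv2.resize(t[210:320,225:400],None,fx=4.5,fy=4.5,interpolation=cv2.INTER_CUBIC),alpha=1.5))
print(proj("scene",[[0,0,0],[.17,.6,.2]]),proj("top",[[0,0,0],[.17,.6,.2]]))
print(onz("scene",(323,271),.14),onz("top",(379,230),.14),onz("scene",(323,318),0))
E
```

```text
[[ 72.61536348 364.7706746 ]
 [ 13.72372861 139.31114984]] [[363.10444252 409.9233994 ]
 [105.65253317 476.06087863]]
[ 0.40331865 -0.27422431  0.14      ] [ 0.41668945 -0.2540363   0.14      ] [ 4.06492941e-01 -2.76060437e-01 -1.11022302e-16]
```

View pics/sc1.png

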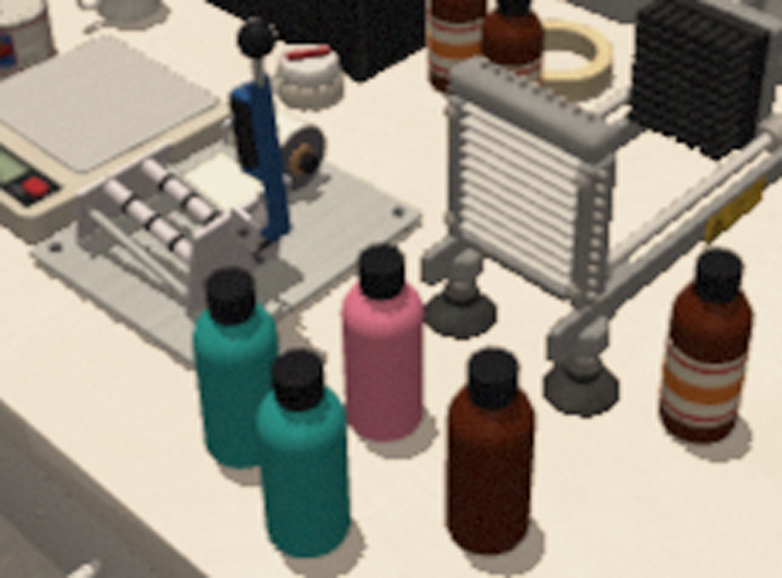

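View pics/tc1.png

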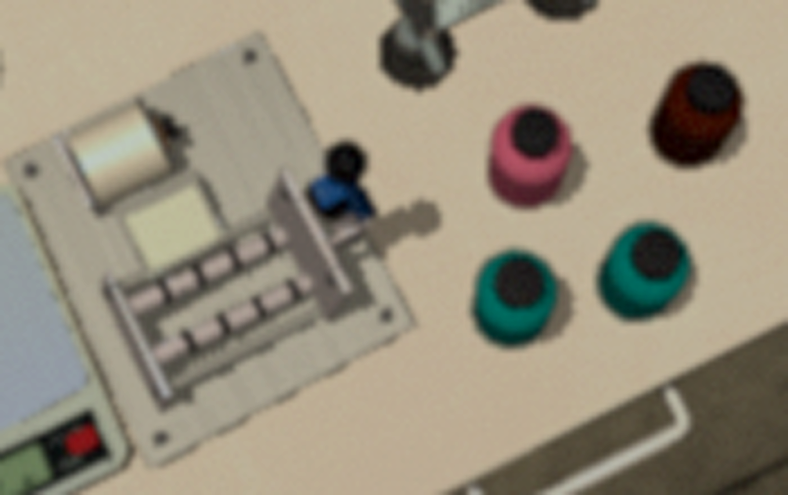

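Crops: the plain brown bottle at scene-crop (490,450) has no band, so it's the one. Its cap top is at scene-crop (494,362) and top-crop (714,86). The knob is at scene-crop (256,38) and top-crop (345,161). The end plate's top edge in the top crop runs from (288,172) to (350,287).

```bash
cat >> h.py <<'E'
from scipy.spatial.transform import Rotation as R
S=lambda u,v:np.array([180+u/3.4,160+v/3.4])
Tt=lambda u,v:np.array([225+u/4.5,210+v/4.5])
def cradle(x,y,yaw,z=.062):
    c,s=np.cos(np.radians(13)),np.sin(np.radians(13))
    M=np.array([[1,0,0],[0,s,c],[0,-c,s]])  # columns: x away, y down, z left+up
    return R.from_euler('z',yaw).as_matrix()@M,np.array([x,y,z])
def knob(th): # in cradle coords, mm ; hinge y=-37,z=-22; th=1.606 -> along +z, "back" = up (-y)
    a=1.606-th; d=np.array([0,-np.sin(a),np.cos(a)]); b=np.array([0,-np.cos(a),-np.sin(a)])
    return np.array([0,-37,-22])+150*d+22*b
E
python3 - <<'E'
from h import *
import cv2
cap=tri(S(494,362),Tt(714,86));print("cap",cap)
kn=tri(S(256,38),Tt(345,161));print("knob",kn)
scr=[onz("top",Tt(*p),.006) for p in((31,169),(251,55),(387,315),(160,438))]
print("screws",np.round(scr,4));print("yaws",[np.degrees(np.arctan2(d[1],d[0])) for d in (scr[0]-scr[3],scr[1]-scr[2])],[np.degrees(np.arctan2(-d[0],d[1])) for d in (scr[0]-scr[1],scr[3]-scr[2])])
def f(p):
    M,o=cradle(*p[:3]);W=lambda q:o+M@(np.array(q)/1000)
    return np.r_[proj("top",W([46,-36,0]))[0]-Tt(288,172),proj("top",W([-46,-36,0]))[0]-Tt(350,287),
      proj("top",W(knob(p[3])))[0]-Tt(345,161),proj("scene",W(knob(p[3])))[0]-S(256,38)]
r=least_squares(f,[.45,0,.1,.2]);print(r.x,np.round(r.fun,1),np.degrees(r.x[2]))
M,o=cradle(*r.x[:3]);W=lambda q:o+M@(np.array(q)/1000)
s=cv2.imread("pics/sc1.png");t=cv2.imread("pics/tc1.png")
segs=[([46,-36,0],[-46,-36,0]),([18,30,0],[18,30,115]),([-18,30,0],[-18,30,115]),([46,-36,0],[46,20,0]),([-46,-36,0],[-46,20,0]),([0,-37,-22],knob(r.x[3])),([0,0,0],[0,0,140])]
for a,b in segs:
    for n,im,g in(("scene",s,lambda p:(p-[180,160])*3.4),("top",t,lambda p:(p-[225,210])*4.5)):
        q=[tuple(int(v) for v in g(proj(n,W(k))[0])) for k in(a,b)];cv2.line(im,*q,(0,255,0),1)
cv2.imwrite("pics/ov.png",np.vstack([s[:370,:450],cv2.resize(t[80:460,:450],(450,380))])[:600*2]);
im=np.hstack([s[:400,:400],t[90:490,50:450]]);cv2.imwrite("pics/ov.png",im)
E
```

```text
cap (array([ 0.41500452, -0.26865143,  0.13977389]), array([-0.50158899,  0.16767712,  0.12459921, -0.75482675]))
knob (array([ 0.45123904, -0.03183099,  0.24384773]), array([-0.19491416,  0.06121146,  0.02681338, -0.24030379]))
screws [[ 0.5885  0.156   0.006 ]
 [ 0.5963 -0.0154  0.006 ]
 [ 0.3898 -0.0236  0.006 ]
 [ 0.3825  0.1476  0.006 ]]
yaws [np.float64(2.337693550219099), np.float64(2.282212470567607)] [np.float64(2.5993350542600093), np.float64(2.4324099553702316)]
[0.44783799 0.00349936 0.06689842 0.36705736] [-0.9 -1.3  0.6  0.7  0.4 -0.  -0.4  0. ] 3.832997236675426
```

View pics/ov.png

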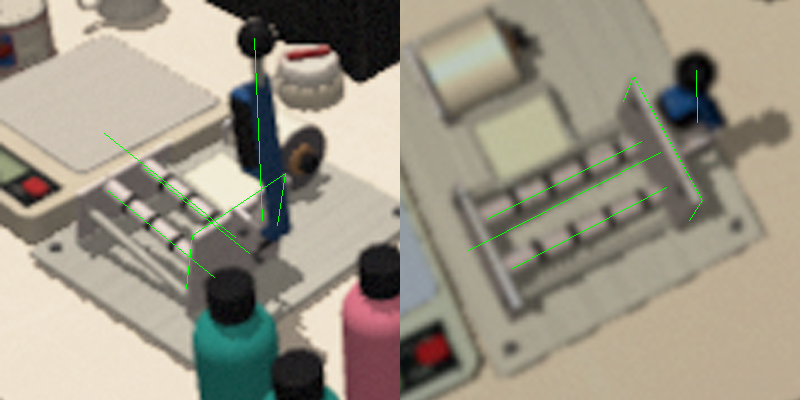

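Overlay: the rollers and plate edge roughly match. I'll refine using the roller stripes (top crop: far roller (168,288)…(275,238), near roller (185,340)…(292,290)) and the yaw from the screws.

```bash
python3 - <<'E'
from h import *
far=[(168,288),(206,270),(237,252),(275,238)];near=[(185,340),(223,323),(256,305),(292,290)]
yaw0=np.radians(2.4)
def f(p,full=True):
    M,o=cradle(*p[:3]);W=lambda q:o+M@(np.array(q)/1000)
    k=np.r_[proj("top",W(knob(p[3])))[0]-Tt(345,161),proj("scene",W(knob(p[3])))[0]-S(256,38)]
    st=[]
    for i in range(4):
        st+=list(proj("top",W([18,24,p[4+i]*100]))[0]-Tt(*far[i]))+list(proj("top",W([-18,24,p[4+i]*100]))[0]-Tt(*near[i]))
    e=np.r_[proj("top",W([46,-36,0]))[0]-Tt(288,172),proj("top",W([-46,-36,0]))[0]-Tt(350,287)]
    return np.r_[k,e,st,(p[2]-yaw0)/np.radians(.5)]
r=least_squares(f,[.45,0,.04,.3,.9,.7,.5,.3])
print(np.round(r.x,4),np.degrees(r.x[2]));print(np.round(r.fun,1))
# same but scene end-plate check
M,o=cradle(*r.x[:3]);W=lambda q:o+M@(np.array(q)/1000)
for q in([-46,-36,0],[-46,20,0],[-46,-36,-4],[-18,30,0],[-18,30,115],[18,30,115]):print(q,(proj("scene",W(q))[0]-[180,160])*3.4,(proj("top",W(q))[0]-[225,210])*4.5)
E
```

```text
[0.448  0.0035 0.0408 0.3661 0.9515 0.6778 0.4346 0.168 ] 2.3352112837471015
[ 0.6  0.2 -0.6  0.2 -0.5 -1.5  0.3  1.  -0.8  0.3  0.8 -0.3 -0.9  0.3
  0.7 -0.7 -0.5  0.8  0.7 -0.3 -1.   0.1  0.7 -0.8 -0.1]
[-46, -36, 0] [191.01785324 234.96282313] [351.17821313 291.3093493 ]
[-46, 20, 0] [186.11498948 287.34987865] [337.44028864 311.45085532]
[-46, -36, -4] [194.9740574  238.32807386] [356.66663097 288.58587538]
[-18, 30, 0] [214.4534417  276.97708581] [315.88042041 277.64552856]
[-18, 30, 115] [110.67150994 187.86445358] [160.08944249 353.94910911]
[18, 30, 115] [147.54490199 166.61673834] [136.12239676 304.61213715]
```

The fit agrees: the near plate corner predicted in the scene is (191,235), against about (190,238) seen, and the stripes sit symmetric on the rollers. Next come the neighbours' positions and the planned poses.

```bash
cat >> h.py <<'E'
CM,CO=cradle(.448,.0035,np.radians(2.34))
W=lambda q:CO+CM@(np.array(q,float)/1000)
BT=np.array([.415,-.2687])
def tool(zdir,xhint): # tool frame with given z, x as near xhint
    z=np.array(zdir,float);z/=np.linalg.norm(z);x=np.array(xhint,float);x-=z*(x@z);x/=np.linalg.norm(x)
    return np.c_[x,np.cross(z,x),z]
def grasp(head,al,zg): # upright bottle at BT; heading & tilt deg; returns Rot,TCP; zg height m
    h,a=np.radians([head,al]);M=tool([np.cos(h)*np.cos(a),np.sin(h)*np.cos(a),-np.sin(a)],[0,0,1])
    return M,np.r_[BT,zg]+M[:,2]*.019
def place(al,zg,off=(0,0,0)): # mm cradle offset of bottle; same grasp on seated bottle
    b=np.radians(al) ; M=tool(CM@[0,np.cos(b),-np.sin(b)],CM@[0,0,1])
    # in grasp frame bottle axis makes angle: up.z=-sin(al)
    return M,W([off[0],off[1],off[2]+zg*1000])+M[:,2]*.019
def delta(M,p):
    from station import telemetry
    s=telemetry.sense();A=R.from_quat(s["tool_rot"]).as_matrix()
    print("shift mm",np.round(A.T@(p-s["tcp_pos"])*1000,1),"turn deg",np.round(np.degrees(R.from_matrix(A.T@M).as_rotvec()),1),"q",np.round(s["q"],2),"tcp",np.round(s["tcp_pos"],4),"z",np.round(A[:,2],3),"x",np.round(A[:,0],3),"gap",round(s["finger_gap"],3),"F",np.round(s["force"],1),"t",round(s["t"],2))
E
python3 - <<'E'
from h import *
caps={"teal1":((231,285),(520,283)),"teal2":((299,367),(658,252)),"pink":((382,261),(535,130))}
for k,(a,b) in caps.items():print(k,tri(S(*a),Tt(*b))[0])
print("done1",onz("scene",S(719,262),.14),"cage feet",onz("scene",S(580,385),0),onz("scene",S(460,310),0))
for al in(13,30,40):
  M,p=place(al,.07);print(al,np.round(p,3),np.round(M,2).tolist())
E
```

```text
teal1 [ 0.35817363 -0.10247257  0.13614384]
teal2 [ 0.3373148  -0.18737656  0.13738886]
pink [ 0.4392045  -0.1538967   0.13545912]
done1 [ 0.58090774 -0.31404225  0.14      ] cage feet [ 5.52189277e-01 -2.35803822e-01  1.11022302e-16] [ 0.55278782 -0.12124356  0.        ]
13 [0.445 0.072 0.059] [[-0.04, 1.0, -0.0], [1.0, 0.04, -0.0], [0.0, -0.0, -1.0]]
30 [0.445 0.066 0.06 ] [[-0.04, 1.0, 0.01], [0.96, 0.04, -0.29], [-0.29, -0.0, -0.96]]
40 [0.446 0.063 0.061] [[-0.04, 1.0, 0.02], [0.89, 0.04, -0.45], [-0.45, 0.0, -0.89]]
```

```bash
python3 - <<'E'
from h import *
print("scoop",onz("scene",(418,358),.02),"lamp",onz("scene",(115,185),0))
delta(tool([0,0,-1],[-.3,1,0]),np.array([.38,.38,.40]))
E
```

```text
scoop [ 0.44489993 -0.48317091  0.02      ] lamp [0.35766474 0.53014226 0.        ]
shift mm [-262.2 -155.6 -206. ] turn deg [-0.1  0.  57.5] q [ 1.12  0.53  1.43 -0.    1.18 -0.18] tcp [0.1698 0.6007 0.1938] z [-0.001 -0.002 -1.   ] x [-0.962  0.272  0.   ] gap 1.001 F [-0.1  0.3  0.7] t 0.1
```

```bash
python3 - <<'E'
from h import *
print("head",tri((76,50),(75,383)),"knob",tri((36,6),(45,390)))
delta(tool([0,0,-1],[-.85,.5,0]),np.array([.20,.42,.32]))
E
```

```text
head (array([0.35834813, 0.49838935, 0.41382953]), array([ 2.9825044 , -0.70106312,  0.23772978,  2.51020448])) knob (array([0.33462669, 0.49292926, 0.5258868 ]), array([18.68455199, -4.24752065,  1.69715604, 14.79695495]))
shift mm [ -78.2 -165.9 -125.9] turn deg [-0.1 -0.  14.7] q [ 1.12  0.53  1.43 -0.    1.18 -0.18] tcp [0.1698 0.6007 0.1938] z [-0.001 -0.002 -1.   ] x [-0.962  0.272  0.   ] gap 1.001 F [-0.1  0.3  0.7] t 0.1
```

Emit:
move_arm:
  commands: "-10 -40 -30 0 0 0 1; -25 -80 -60 0 0 4 1; -45 -120 -95 0 0 8 1; -65 -155 -120 0 0 12 1; -78 -170 -126 0 0 15 1"

```text
t: 0.72
tcp_pos: [0.1992, 0.4152, 0.3224]
tool_rot: [0.267, 0.964, 0.001, 0.001]
force: [-0.2, -0.6, -0.5]
finger_gap: 1.0
gripper_force: 0.0
```

```bash
python3 - <<'E'
from h import *
delta(tool([0,0,-1],[-.35,1,0]),np.array([.41,.15,.40]))
E
```

```text
shift mm [-317.2 -118.9  -77.8] turn deg [ 0.2 -0.  39.8] q [ 0.88  0.15  1.64 -0.    1.34 -0.15] tcp [0.1992 0.4152 0.3224] z [ 0.002  0.002 -1.   ] x [-0.858  0.514 -0.001] gap 1.0 F [-0.2 -0.6 -0.5] t 0.72
```

Emit:
move_arm:
  commands: "-55 -20 -20 0 0 7 1; -110 -41 -40 0 0 14 1; -165 -62 -60 0 0 21 1; -220 -82 -75 0 0 28 1; -275 -103 -78 0 0 35 1"

```text
t: 1.35
tcp_pos: [0.3837, 0.1858, 0.3998]
tool_rot: [0.545, 0.839, 0.001, 0.001]
force: [0.7, 0.3, 0.4]
finger_gap: 0.998
gripper_force: 0.0
```

```bash
python3 - <<'E'
from h import *
delta(tool([0,0,-1],[.0,1,0]),np.array([.45,-.12,.40]))
M,p=grasp(65,35,.065);p=p-M[:,2]*.004
print(p,M.round(2).tolist(),"pre",p-M[:,2]*.13)
E
```

```text
shift mm [-3.063e+02 -6.360e+01 -3.000e-01] turn deg [ 0.1 -0.  24. ] q [ 0.19  0.04  1.57  0.    1.53 -0.23] tcp [0.3837 0.1858 0.3998] z [ 0.002  0.001 -1.   ] x [-0.406  0.914 -0.   ] gap 0.998 F [0.7 0.3 0.4] t 1.35
[ 0.42019283 -0.25756394  0.05639635] [[0.24, 0.91, 0.35], [0.52, -0.42, 0.74], [0.82, -0.0, -0.57]] pre [ 0.37518831 -0.35407645  0.13096129]
```

Emit:
move_arm:
  commands: "-60 -13 0 0 0 5 1; -120 -25 0 0 0 10 1; -180 -38 0 0 0 15 1; -240 -50 0 0 0 20 1; -300 -62 0 0 0 24 1"

```text
t: 1.98
tcp_pos: [0.4486, -0.1137, 0.3985]
tool_rot: [0.707, 0.707, 0.0, -0.0]
force: [1.8, -0.2, -0.4]
finger_gap: 1.002
gripper_force: 0.0
```

```bash
python3 - <<'E'
from h import *
M,p=grasp(65,35,.065);p=p-M[:,2]*.004
delta(M,p-M[:,2]*.13+[0,0,.15])
E
```

```text
shift mm [-240.4  -73.6  117.4] turn deg [-12.   54.1  23.1] q [-0.49  0.11  1.5   0.    1.54 -0.49] tcp [ 0.4486 -0.1137  0.3985] z [-0.     0.001 -1.   ] x [-0.001  1.     0.001] gap 1.002 F [ 1.8 -0.2 -0.4] t 1.98
```

Emit:
move_arm:
  commands: "-48 -15 0 -2 9 4 1; -96 -30 5 -4 18 8 1; -144 -44 15 -6 27 12 1; -192 -59 30 -8 36 15 1; -240 -74 50 -10 45 19 1"

```text
t: 2.6
tcp_pos: [0.3751, -0.3545, 0.3487]
tool_rot: [0.754, 0.528, 0.33, -0.209]
force: [1.3, -1.0, -0.1]
finger_gap: 0.999
gripper_force: 0.0
```

```bash
python3 - <<'E'
from h import *
M,p=grasp(65,35,.065);p=p-M[:,2]*.004
delta(M,p-M[:,2]*.13)
E
```

```text
shift mm [-156.3   -7.2  151.4] turn deg [-2.   8.9  4.1] q [-1.29  0.5   1.33  0.51  1.95 -0.91] tcp [ 0.3751 -0.3545  0.3487] z [ 0.277  0.664 -0.694] x [0.225 0.657 0.719] gap 0.999 F [ 1.3 -1.  -0.1] t 2.6
```

Emit:
move_arm:
  commands: "-32 -1 30 0 2 1 1; -64 -3 61 -1 4 2 1; -96 -4 91 -1 6 3 1; -128 -6 122 -2 8 4 1; -156 -7 151 -2 9 4 1"

```text
t: 3.22
tcp_pos: [0.3748, -0.3521, 0.1293]
tool_rot: [0.747, 0.478, 0.389, -0.249]
force: [0.0, 0.5, -0.0]
finger_gap: 1.0
gripper_force: 0.0
```

```bash
python3 - <<'E'
from h import *
import cv2
from station import snapshot
M,p=grasp(65,35,.065);p=p-M[:,2]*.004
delta(M,p)
s,t=[snapshot(n)["image"][:,:,::-1] for n in("scene","top")]
a=cv2.resize(s[200:350,240:440],(600,450));b=cv2.resize(t[190:290,340:440],(200,200))
print(proj("scene",p),proj("top",p))
cv2.imwrite("pics/pre.png",np.hstack([a,np.vstack([b,np.zeros((250,200,3),np.uint8)])]))
E
```

```text
shift mm [  0.4   1.7 127.7] turn deg [-0.2  0.   0. ] q [-1.33  0.83  1.49  0.54  1.65 -1.09] tcp [ 0.3748 -0.3521  0.1293] z [ 0.343  0.744 -0.574] x [0.242 0.52  0.819] gap 1.0 F [ 0.   0.5 -0. ] t 3.23
[[321.36870945 291.73888187]] [[375.89345498 234.92336624]]
```

View pics/pre.png

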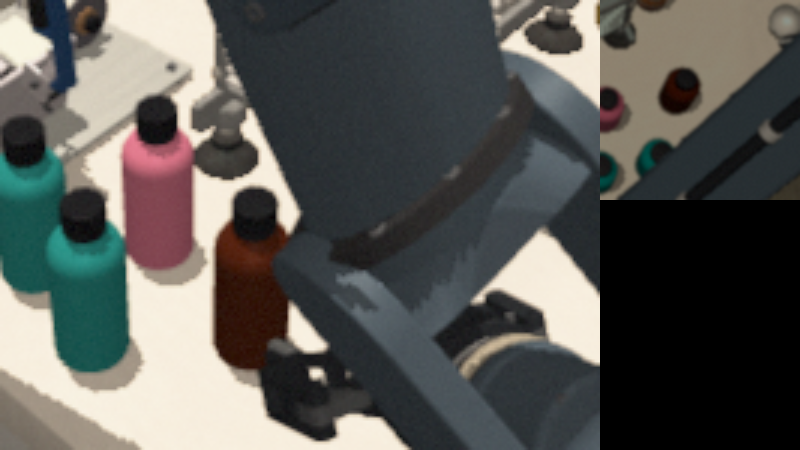

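The plain bottle is straight ahead of the fingers, at crop (250,300), and nothing blocks the approach. Advancing.

Emit:
move_arm:
  commands: "0 1 25 0 0 0 1; 0 2 50 0 0 0 1; 0 2 75 0 0 0 1; 0 2 100 0 0 0 1; 0 2 120 0 0 0 1"
  grip_force: 45

```text
t: 3.95
tcp_pos: [0.419, -0.2639, 0.0637]
tool_rot: [0.747, 0.479, 0.388, -0.248]
force: [0.1, -0.6, 0.3]
finger_gap: 0.999
gripper_force: 0.0
```

```bash
python3 - <<'E'
from h import *
M,p=grasp(65,35,.065);p=p-M[:,2]*.004
delta(M,p)
E
```

```text
shift mm [-2.4 -1.6  9.3] turn deg [-0.2  0.2  0.2] q [-1.22  0.89  1.65  0.62  1.42 -1.16] tcp [ 0.419  -0.2639  0.0637] z [ 0.343  0.742 -0.576] x [0.239 0.524 0.818] gap 0.999 F [ 0.1 -0.6  0.3] t 3.95
```

Emit:
move_arm:
  commands: "-2 -1 9 0 0 0 1; -2 -1 9 0 0 0 0.4; -2 -1 9 0 0 0 -0.2; -2 -1 9 0 0 0 -0.2; -2 -1 9 0 0 0 -0.2"

```text
t: 4.58
tcp_pos: [0.4199, -0.2587, 0.0559]
tool_rot: [0.748, 0.478, 0.388, -0.248]
force: [-0.1, -1.5, 1.4]
finger_gap: 0.401
gripper_force: 0.8
```

Emit:
move_arm:
  commands: "0 0 0 0 0 0 -1; 0 0 0 0 0 0 -1; 0 0 0 0 0 0 -1; 0 0 0 0 0 0 -1; 0 0 0 0 0 0 -1"

```text
t: 5.2
tcp_pos: [0.4198, -0.2578, 0.0557]
tool_rot: [0.747, 0.478, 0.388, -0.249]
force: [0.6, -0.2, -0.5]
finger_gap: 0.003
gripper_force: 0.3
```

```bash
python3 - <<'E'
from h import *
M,p=grasp(65,35,.065);p=p-M[:,2]*.004
delta(M,p+[0,0,.05])
E
```

```text
shift mm [ 41.7   0.2 -28.9] turn deg [-0.2  0.1  0.1] q [-1.22  0.9   1.66  0.63  1.4  -1.17] tcp [ 0.4198 -0.2578  0.0557] z [ 0.342  0.743 -0.575] x [0.241 0.522 0.818] gap 0.003 F [ 0.6 -0.2 -0.5] t 5.2
```

The fingers shut empty, so I'll look at where the bottle is.

```bash
python3 - <<'E'
from h import *
import cv2
from station import snapshot
s,t=[snapshot(n)["image"][:,:,::-1] for n in("scene","top")]
cv2.imwrite("pics/scene2.png",s);cv2.imwrite("pics/top2.png",t)
a=cv2.resize(s[200:360,220:400],None,fx=2.6,fy=2.6);b=cv2.resize(t[205:285,330:410],None,fx=4.1,fy=4.1)
im=np.zeros((416,800,3),np.uint8);im[:a.shape[0],:a.shape[1]]=a;im[:328,470:470+328]=b;cv2.imwrite("pics/miss.png",im)
print((proj("scene",[.4198,-.2578,.0557])[0]-[220,200])*2.6,(proj("top",[.4198,-.2578,.0557])[0]-[330,205])*4.1+[470,0])
E
```

```text
[263.43565873 239.53400949] [658.5789953  123.22596696]
```

View pics/miss.png

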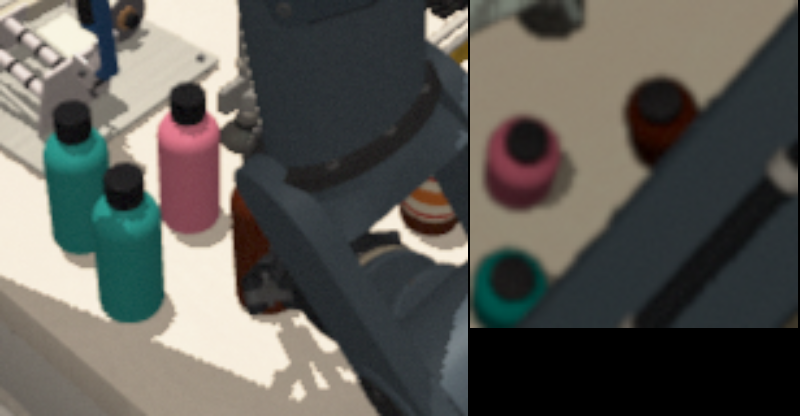

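The bottle is still upright but was squeezed ahead: its cap in the top view is now at crop (662,98), which is px (376.8,228.9). The pads sit farther back when open, so I need to go deeper.

```bash
python3 - <<'E'
from h import *
a=onz("top",Tt(714,86),.14);b=onz("top",(330+(662-470)/4.1,205+98/4.1),.14)
print(a,b,b-a,BT+(b-a)[:2])
n=BT+(b-a)[:2];u=np.array([np.cos(np.radians(65)),np.sin(np.radians(65))]);print("along",(n-BT)@u,"lat",(n-BT)@[-u[1],u[0]])
# scene check: left body edge and base
d=C["scene"]["pose"][:3,0]
P=np.r_[n,0.04];print((proj("scene",[P-d*.027,P+d*.027,np.r_[n,0]])-[220,200])*2.6)
E
```

```text
[ 0.41318151 -0.26722433  0.14      ] [ 0.42221422 -0.24999287  0.14      ] [0.00903271 0.01723146 0.        ] [ 0.42403271 -0.25146854]
along 0.019434390278294314 lat -0.0009040868742385214
[[227.82380392 246.04507473]
 [293.48715983 246.04507473]
 [259.65288851 278.83062069]]
```

```bash
python3 - <<'E'
from h import *
z=np.array([.343,.743,-.575]);y=np.cross(z,[.241,.522,.818]);print("y",y)
P=np.array([.3748,-.3521,.1293])
for b in(0,.013,.03):
  for s in(-1,0,1):print("pre",b,s,(proj("scene",P-z*b+y*s*.0425)[0]-[240,200])*3)
P=np.array([.4198,-.2578,.0557])
for b in(0,.02,.04,.06):print("now",b,(proj("scene",P-z*b)[0]-[220,200])*2.6,(proj("top",P-z*b)[0]-[330,205])*4.1+[470,0])
E
```

```text
y [ 9.07924e-01 -4.19149e-01 -1.70000e-05]
pre 0 -1 [249.80248887 332.8708038 ]
pre 0 0 [313.70049124 311.91292847]
pre 0 1 [375.33759394 291.69660454]
pre 0.013 -1 [257.45419667 337.4782788 ]
pre 0.013 0 [322.21982463 316.10562942]
pre 0.013 1 [384.65836678 295.50091807]
pre 0.03 -1 [267.83914054 343.7315716 ]
pre 0.03 0 [333.77443581 321.79211063]
pre 0.03 1 [397.29165071 300.65724726]
now 0 [263.43565873 239.53400949] [658.5789953  123.22596696]
now 0.02 [272.06001032 243.75626038] [682.78209829 119.333729  ]
now 0.04 [281.05704001 248.16096447] [707.39714541 115.37524398]
now 0.06 [290.45143769 252.76020925] [732.43474405 111.34880606]
```

```bash
python3 - <<'E'
import cv2,numpy as np
def m(f,u0,u1,v0,v1):
    im=cv2.imread(f).astype(int)[v0:v1,u0:u1];b,g,r=im[...,0],im[...,1],im[...,2]
    ch=np.where((r>1.5*g)&(r>30),'R',np.where(r+g+b<110,'#',np.where(b>1.05*r,'b','.')))
    print(f,u0,v0);print("\n".join(''.join(x) for x in ch))
m("pics/top0.png",364,396,220,252);m("pics/top2.png",360,396,218,252);m("pics/scene2.png",305,345,265,330)
E
```

```text
pics/top0.png 364 220
................................
................................
................................
................................
................................
.............#R#######..........
............RR#########.........
...........RRR##########........
..........RRR###########........
..........RRR############.......
.........#RRR############.......
.........RRRR############.......
........#RRRR#############......
........#RRRRR###########.......
.......###RRRRR##########.......
.......###RRRRRRR#####RR#.......
......#####RRRRRRRRRRRRRR.......
......#####RRRRRRRRRRRRR#.......
......#######RRRRRRRRR#R........
......########RRRRRRR###........
......#################.........
......################..........
.......###############..........
.......##############...........
........############............
..........#########.............
............####................
................................
................................
................................
................................
................................
pics/top2.png 360 218

[... 3246 characters left out ...]
bbb
.......R...................######bbbbbbb
.......RR...................#####bbbbbbb
........R..................b#####bbbbbbb
........R............RRR##########bbbbbb
.........R...b####...RRR###########bbbbb
..........########RRRRRRR...#######bbbbb
...........######RRRRRR.........####bbbb
...........###..RRRR.............####bbb
.................................####bbb
..................................####bb
...................................####b
....................................###b
.....................................###
......................................##
.......................................#
........................................
........................................
```

Emit:
move_arm:
  commands: "0 0 -6 0 0 0 -1; 0 0 -12 0 0 0 -1; 0 0 -20 0 0 0 -1; 0 0 -32 0 0 0 -0.5; 0 0 -50 0 0 0 0"

```text
t: 5.92
tcp_pos: [0.4023, -0.2954, 0.0851]
tool_rot: [0.747, 0.478, 0.388, -0.249]
force: [0.3, 0.7, 0.5]
finger_gap: 0.42
gripper_force: 0.0
```

Emit:
move_arm:
  commands: "0 0 -15 0 0 0 1; 0 0 -30 0 0 0 1; 0 0 -45 0 0 0 1; 0 0 -50 0 0 0 1; 0 0 -50 0 0 0 1"

```text
t: 6.55
tcp_pos: [0.3855, -0.3324, 0.1133]
tool_rot: [0.747, 0.478, 0.388, -0.249]
force: [0.4, 0.3, -0.9]
finger_gap: 1.002
gripper_force: 0.0
```

```bash
python3 - <<'E'
from h import *
import cv2
from station import snapshot
s,t=[snapshot(n)["image"][:,:,::-1] for n in("scene","top")]
cv2.imwrite("pics/scene3.png",s);cv2.imwrite("pics/top3.png",t)
delta(np.eye(3),np.zeros(3))
a=cv2.resize(s[240:340,290:390],None,fx=4.8,fy=4.8,interpolation=cv2.INTER_CUBIC);b=cv2.resize(t[205:255,345:410],None,fx=4.8,fy=4.8,interpolation=cv2.INTER_CUBIC)
im=np.zeros((480,800,3),np.uint8);im[:480,:480]=a;im[:240,485:485+312]=b
c=cv2.resize(cv2.imread("pics/scene2.png")[275:325,300:360],None,fx=4.7,fy=4.7,interpolation=cv2.INTER_CUBIC);im[242:242+235,485:485+282]=c
cv2.imwrite("pics/back.png",im)
E
```

```text
shift mm [ -12.7 -488.8  179.8] turn deg [116.6  74.6  60.6] q [-1.31  0.84  1.53  0.55  1.6  -1.11] tcp [ 0.3856 -0.3315  0.1131] z [ 0.342  0.744 -0.574] x [0.241 0.521 0.819] gap 1.0 F [-0.8  0.4 -0.2] t 6.65
```

View pics/back.png

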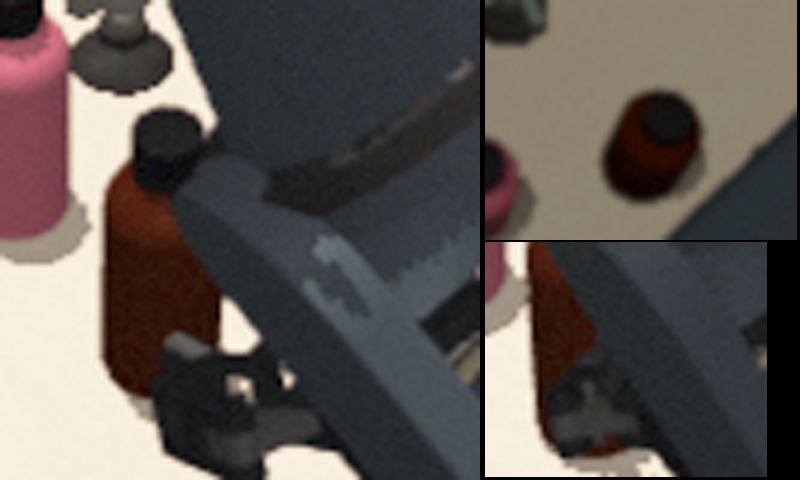

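```bash
python3 - <<'E'
from h import *
from station import telemetry
s=telemetry.sense();A=R.from_quat(s["tool_rot"]).as_matrix();P=s["tcp_pos"];print(A.round(3).tolist())
g=lambda q:(proj("scene",P+A@(np.array(q)/1000))[0]-[290,240])*4.8
for q in([0,0,0],[11,-42,-13],[-11,-42,-13],[11,-57,-13],[-11,-57,-13],[11,42,-13],[-11,42,-13],[-11,-42,-40],[11,-57,-40],[-11,-57,-40],[0,0,-73]):print(q,g(q).round())
print("bottle base",(proj("scene",[.415,-.2687,0])[0]-[290,240])*4.8,"captop",(proj("scene",[.415,-.2687,.14])[0]-[290,240])*4.8)
print(onz("top",(383.1,229.2),.14))
E
```

```text
[[0.241, 0.908, 0.342], [0.521, -0.418, 0.744], [0.819, -0.001, -0.574]]
[0, 0, 0] [236. 292.]
[11, -42, -13] [144. 303.]
[-11, -42, -13] [156. 359.]
[11, -57, -13] [107. 315.]
[-11, -57, -13] [120. 371.]
[11, 42, -13] [339. 240.]
[-11, 42, -13] [351. 294.]
[-11, -42, -40] [181. 375.]
[11, -57, -40] [131. 329.]
[-11, -57, -40] [144. 387.]
[0, 0, -73] [314. 330.]
bottle base [158.6135145  354.45492862] captop [167.10096632 127.52440928]
[ 0.41365672 -0.2656486   0.14      ]
```

```bash
python3 - <<'E'
from h import *
import cv2
im=cv2.imread("pics/scene0.png").astype(int).sum(2)[60:150,0:24]
print("\n".join(str(60+2*i)+" "+''.join('#' if v<170 else '.' for v in r) for i,r in enumerate(im[::2])))
A=R.from_quat([.137,.991,-.001,0]).as_matrix();P=np.array([.17,.601,.194])
for q in([0,0,0],[11,42,-13],[-11,42,-13],[11,-42,-13],[-11,-42,-13],[11,57,-13],[11,-57,-13],[11,42,-40]):print(q,proj("scene",P+A@(np.array(q)/1000))[0].round(1))
E
```

```text
60 ........................
62 ........................
64 ........................
66 #.......................
68 ##......................
70 ###.....................
72 ####....................
74 ####....................
76 #####...................
78 #####...................
80 ##......................
82 ........................
84 ........................
86 #.......................
88 ##......................
90 ###.....................
92 ###.....................
94 ####....................
96 #####...................
98 ####....................
100 #####...................
102 #####...................
104 ######..................
106 #######.................
108 ########................
110 ########................
112 #########...............
114 ##########..............
116 ##########..............
118 ######..................
120 #######.................
122 ########................
124 .#######................
126 ..#######...............
128 ...#######..............
130 ....#...................
132 ........................
134 ........................
136 ........................
138 ........................
140 ........................
142 ........................
144 ........................
146 ........................
148 ........................
[0, 0, 0] [ 14.5 141.2]
[11, 42, -13] [  6.9 131.5]
[-11, 42, -13] [ 16.5 129.7]
[11, -42, -13] [  8.4 144.3]
[-11, -42, -13] [ 18.4 142.2]
[11, 57, -13] [  6.7 129.4]
[11, -57, -13] [  8.6 146.7]
[11, 42, -40] [  2.8 122.2]
```

Emit:
move_arm:
  commands: "20 0 -40 0 0 0 1; 50 0 -70 0 0 0 1; 90 0 -100 0 0 0 1; 130 0 -120 0 0 0 1; 170 0 -140 0 0 0 1"

```text
t: 7.28
tcp_pos: [0.3787, -0.3465, 0.3339]
tool_rot: [0.747, 0.478, 0.388, -0.25]
force: [-0.2, -1.2, 0.4]
finger_gap: 0.998
gripper_force: 0.0
```

```bash
python3 - <<'E'
from h import *
delta(tool([0,0,-1],[0,1,0]),np.array([.42,-.25,.30]))
E
```

```text
shift mm [ 32.5  -2.8 105.4] turn deg [ 11.8 -54.1 -22.8] q [-1.32  0.57  1.37  0.59  1.98 -0.88] tcp [ 0.3787 -0.3465  0.3339] z [ 0.342  0.744 -0.574] x [0.241 0.521 0.819] gap 0.998 F [-0.2 -1.2  0.4] t 7.28
```

Emit:
move_arm:
  commands: "6 0 20 2 -9 -4 1; 13 0 42 4 -19 -8 1; 20 -1 63 6 -28 -12 1; 26 -2 84 8 -38 -16 1; 32 -3 105 10 -47 -20 1"

```text
t: 7.9
tcp_pos: [0.4199, -0.2504, 0.2988]
tool_rot: [0.723, 0.688, 0.053, -0.03]
force: [0.9, 0.6, 0.1]
finger_gap: 1.003
gripper_force: 0.0
```

```bash
python3 - <<'E'
from h import *
import cv2
from station import snapshot,telemetry
sd=snapshot("scene");s,t=sd["image"][:,:,::-1],snapshot("top")["image"][:,:,::-1]
cv2.imwrite("pics/scene4.png",s);cv2.imwrite("pics/top4.png",t)
st=telemetry.sense();A=R.from_quat(st["tool_rot"]).as_matrix();P=st["tcp_pos"];print(P,A.round(2).tolist(),abs(sd["pose"]-C["scene"]["pose"]).max())
u,v=proj("scene",P)[0];print(u,v)
u0,v0=int(u)-75,int(v)-90
a=np.ascontiguousarray(cv2.resize(s[v0:v0+150,u0:u0+160],None,fx=4,fy=4,interpolation=cv2.INTER_CUBIC))
for q in([0,0,0],[0,42,-13],[0,-42,-13],[0,0,-73]):
    w=(proj("scene",P+A@(np.array(q)/1000))[0]-[u0,v0])*4;print(q,w);cv2.circle(a,tuple(int(k) for k in w),4,(0,255,0),1)
cv2.imwrite("pics/grip.png",a)
E
```

```text
[ 0.41990863 -0.24442828  0.29887613] [[0.04, 1.0, 0.03], [0.99, -0.04, 0.12], [0.12, 0.03, -0.99]] 0.0
318.8417863124824 194.15736584198456
[0, 0, 0] [303.36714525 360.62946337]
[0, 42, -13] [370.05014031 300.9212476 ]
[0, -42, -13] [237.67985716 378.32193037]
[0, 0, -73] [318.63822731 229.01611217]
```

View pics/grip.png

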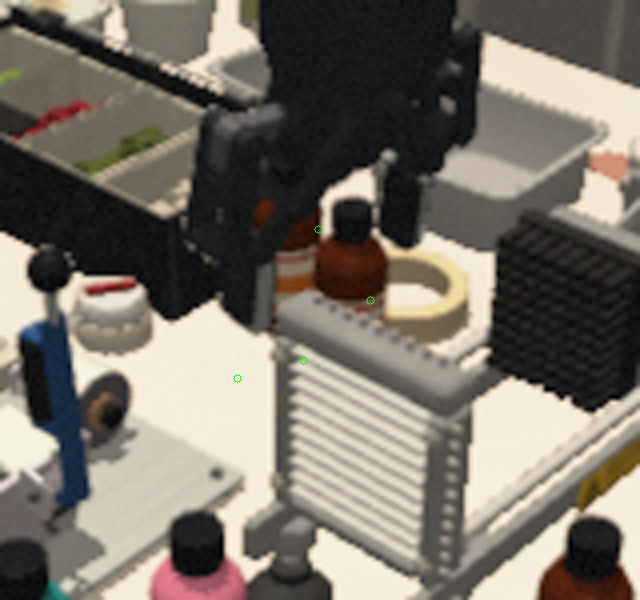

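The fingertips appear about 28 mm (7–14 px) further back along the tool than the nominal TCP. I'll check that by a light touch on the table in a clear spot with the fingers shut.

```bash
python3 - <<'E'
from h import *
delta(tool([0,0,-1],[0,1,0]),np.array([.40,-.385,.06]))
E
```

```text
shift mm [-169.7  -20.4  219.1] turn deg [ 1.8 -7.1 -2.4] q [-0.83  0.24  1.61  0.11  1.37 -0.82] tcp [ 0.4199 -0.2444  0.2989] z [ 0.033  0.122 -0.992] x [0.04  0.992 0.124] gap 0.998 F [-0.6 -0.4 -0.3] t 8.0
```

Emit:
move_arm:
  commands: "-50 -5 10 0 -2 0 -1; -100 -12 30 1 -4 -1 -1; -145 -18 70 1 -6 -2 -1; -170 -20 125 2 -7 -2 -1; -170 -20 175 2 -7 -2 -1"

```text
t: 8.62
tcp_pos: [0.3966, -0.3993, 0.1011]
tool_rot: [0.714, 0.7, -0.001, -0.002]
force: [0.5, -0.2, -0.1]
finger_gap: 0.0
gripper_force: 0.0
```

```bash
python3 - <<'E'
from h import *
delta(tool([0,0,-1],[0,1,0]),np.array([.40,-.385,.00]))
E
```

```text
shift mm [ 14.3   3.5 101.1] turn deg [-0.2 -0.  -1.1] q [-0.99  0.57  1.67 -0.    0.9  -0.96] tcp [ 0.3966 -0.3993  0.1011] z [-0.004  0.001 -1.   ] x [0.019 1.    0.001] gap 0.0 F [ 0.5 -0.2 -0.1] t 8.62
```

Emit:
move_arm:
  commands: "0 0 40 0 0 0 -1; 0 0 70 0 0 0 -1; 0 0 85 0 0 0 -1; 0 0 92 0 0 0 -1; 0 0 97 0 0 0 -1"

```text
t: 9.25
tcp_pos: [0.3974, -0.3986, 0.0071]
tool_rot: [0.713, 0.701, -0.001, -0.001]
force: [-0.9, -1.6, -0.3]
finger_gap: -0.006
gripper_force: 0.0
```

Emit:
move_arm:
  commands: "0 0 2 0 0 0 -1; 0 0 4 0 0 0 -1; 0 0 6 0 0 0 -1; 0 0 7 0 0 0 -1; 0 0 7 0 0 0 -1"

```text
t: 9.88
tcp_pos: [0.397, -0.3979, -0.0003]
tool_rot: [0.713, 0.701, -0.001, -0.001]
force: [-0.8, -0.8, -0.2]
finger_gap: -0.002
gripper_force: 0.0
```

Emit:
move_arm:
  commands: "0 0 3 0 0 0 -1; 0 0 6 0 0 0 -1; 0 0 9 0 0 0 -1; 0 0 10 0 0 0 -1; 0 0 10 0 0 0 -1"

```text
t: 10.5
tcp_pos: [0.3969, -0.3979, -0.0105]
tool_rot: [0.713, 0.701, -0.001, -0.001]
force: [0.9, 0.5, -0.3]
finger_gap: -0.004
gripper_force: 0.0
```

Emit:
move_arm:
  commands: "0 0 3 0 0 0 -1; 0 0 6 0 0 0 -1; 0 0 9 0 0 0 -1; 0 0 10 0 0 0 -1; 0 0 10 0 0 0 -1"

```text
t: 11.12
tcp_pos: [0.3969, -0.3979, -0.0205]
tool_rot: [0.713, 0.701, -0.001, -0.001]
force: [0.1, 0.4, 0.2]
finger_gap: 0.001
gripper_force: 0.0
```

Emit:
move_arm:
  commands: "0 0 1 0 0 0 -1; 0 0 2 0 0 0 -1; 0 0 3 0 0 0 -1; 0 0 4 0 0 0 -1; 0 0 5 0 0 0 -1"

```text
t: 11.75
tcp_pos: [0.3969, -0.3979, -0.0254]
tool_rot: [0.713, 0.701, -0.001, -0.001]
force: [0.6, 0.0, 0.0]
finger_gap: -0.004
gripper_force: 0.0
```

Emit:
move_arm:
  commands: "0 0 1 0 0 0 -1; 0 0 2 0 0 0 -1; 0 0 3 0 0 0 -1; 0 0 4 0 0 0 -1; 0 0 4 0 0 0 -1"

```text
t: 12.38
tcp_pos: [0.3968, -0.3978, -0.0294]
tool_rot: [0.713, 0.701, -0.001, -0.001]
force: [0.2, 0.4, -0.5]
finger_gap: -0.005
gripper_force: 0.0
```

Emit:
move_arm:
  commands: "0 0 1 0 0 0 -1; 0 0 2 0 0 0 -1; 0 0 3 0 0 0 -1; 0 0 4 0 0 0 -1; 0 0 4 0 0 0 -1"

```text
t: 13.0
tcp_pos: [0.3968, -0.3978, -0.0335]
tool_rot: [0.713, 0.701, -0.001, -0.001]
force: [-0.4, -0.4, -0.4]
finger_gap: 0.002
gripper_force: 0.0
```

Emit:
move_arm:
  commands: "0 0 1 0 0 0 -1; 0 0 2 0 0 0 -1; 0 0 3 0 0 0 -1; 0 0 4 0 0 0 -1; 0 0 4 0 0 0 -1"

```text
t: 13.62
tcp_pos: [0.3969, -0.3979, -0.0365]
tool_rot: [0.713, 0.701, -0.001, -0.001]
force: [-1.1, 1.3, 6.1]
finger_gap: -0.002
gripper_force: 3.2
```

Contact came at TCP z = −0.036, so the real fingertips are 36 mm behind the reported TCP along the tool. Going deeper brings the forearm closer to the cap, so I'll fit a kinematic model to check that clearance.

```bash
cat >> h.py <<'E'
TIP=.036   # real (shut) finger end lies this far behind the reported TCP
SAMP=[([1.117,.527,1.433,0,1.181,-.178],[.17,.601,.195]),([.88,.15,1.64,0,1.34,-.15],[.1992,.4152,.3224]),([.19,.04,1.57,0,1.53,-.23],[.3837,.1858,.3998]),
([-.49,.11,1.5,0,1.54,-.49],[.4486,-.1137,.3985]),([-1.29,.5,1.33,.51,1.95,-.91],[.3751,-.3545,.3487]),([-1.33,.83,1.49,.54,1.65,-1.09],[.3748,-.3521,.1293]),
([-1.22,.89,1.65,.62,1.42,-1.16],[.419,-.2639,.0637]),([-1.32,.57,1.37,.59,1.98,-.88],[.3787,-.3465,.3339]),([-.83,.24,1.61,.11,1.37,-.82],[.4199,-.2444,.2989]),([-.99,.57,1.67,0,.9,-.96],[.3966,-.3993,.1011])]
def fk(q,k):
    h,d,L1,L2,a,Lt,e=k
    E=lambda ax,t:R.from_euler(ax,t).as_matrix()
    A=E('z',q[0]);p=A@[e,d,h];B=A@E('y',q[1]);el=p+B@[0,0,L1];Cc=B@E('y',q[2]);f=el+Cc@[a,0,0];w=f+Cc@[0,0,L2]
    D=Cc@E('z',SG*q[3])@E('y',q[4]);return [p,el,f,w,w+D@[0,0,Lt]],D
SG=1
def fit():
    global SG;best=None
    for SG in(1,-1):
        r=least_squares(lambda k:np.concatenate([fk(q,k)[0][-1]-t for q,t in SAMP]),[.2,.1,.35,.3,.0,.25,0])
        if best is None or r.cost<best[0]:best=(r.cost,SG,r.x,np.abs(r.fun).max())
    SG=best[1];return best
E
python3 - <<'E'
from h import *
import h
b=fit();print(b);K=b[2]
for n,q in(("prev grasp",[-1.22,.9,1.66,.63,1.4,-1.17]),):
    pts,D=fk(q,K);print(n,np.round(pts,3).tolist(),D[:,2].round(2))
E
```

```text
(np.float64(3.731416806107746e-05), 1, array([ 0.27475022,  0.11096304,  0.59131511,  0.39396462,  0.11864338,
        0.33175744, -0.00130791]), np.float64(0.004058142177987001))
prev grasp [[0.104, 0.039, 0.275], [0.263, -0.396, 0.642], [0.229, -0.303, 0.577], [0.303, -0.506, 0.248], [0.419, -0.261, 0.056]] [ 0.35  0.74 -0.58]
```

Emit:
move_arm:
  commands: "0 0 -20 0 0 0 -1; 0 0 -60 0 0 0 -1; 0 0 -120 0 0 0 0; 0 0 -180 0 0 0 1; 0 0 -240 0 0 0 1"

```text
t: 14.25
tcp_pos: [0.3974, -0.3975, 0.2045]
tool_rot: [0.713, 0.701, -0.001, -0.001]
force: [0.6, -0.6, 0.7]
finger_gap: 0.64
gripper_force: 0.0
```

```bash
python3 - <<'E'
from h import *
M,p=grasp(65,35,.065);p=p+M[:,2]*.039
print(p)
delta(M,p-M[:,2]*.125+[0,0,.04])
E
```

```text
[ 0.43507894 -0.22564058  0.03173257]
shift mm [79.  -6.7 61.1] turn deg [-11.7  54.2  22.1] q [-0.98  0.43  1.58 -0.    1.13 -0.96] tcp [ 0.3974 -0.3975  0.2045] z [-0.004 -0.    -1.   ] x [ 0.017  1.    -0.   ] gap 0.64 F [ 0.6 -0.6  0.7] t 14.25
```

Emit:
move_arm:
  commands: "14 -1 0 -2 9 4 1; 28 -2 8 -4 19 8 1; 42 -4 20 -6 28 11 1; 56 -5 35 -8 37 15 1; 70 -6 50 -10 47 19 1"

```text
t: 14.88
tcp_pos: [0.393, -0.3283, 0.1528]
tool_rot: [0.755, 0.516, 0.341, -0.218]
force: [0.6, -0.1, 0.4]
finger_gap: 1.002
gripper_force: 0.0
```

```bash
python3 - <<'E'
from h import *
M,p=grasp(65,35,.065);p=p+M[:,2]*.039
delta(M,p-M[:,2]*.12)
E
```

```text
shift mm [-29.9  -5.7  44.6] turn deg [-1.7  7.3  3. ] q [-1.26  0.73  1.54  0.51  1.57 -1.07] tcp [ 0.393  -0.3283  0.1528] z [ 0.289  0.681 -0.673] x [0.234 0.631 0.739] gap 1.002 F [ 0.6 -0.1  0.4] t 14.88
```

Emit:
move_arm:
  commands: "-10 -2 12 -1 2 1 1; -20 -4 25 -1 5 2 1; -30 -6 38 -2 7 3 1; -30 -6 45 -2 7 3 1; -30 -6 45 -2 7 3 1"

```text
t: 15.5
tcp_pos: [0.3933, -0.3131, 0.1004]
tool_rot: [0.749, 0.478, 0.388, -0.245]
force: [-0.1, -0.4, 0.3]
finger_gap: 1.0
gripper_force: 0.0
```

```bash
python3 - <<'E'
from h import *
M,p=grasp(65,35,.065);p=p+M[:,2]*.039
delta(M,p)
E
```

```text
shift mm [  0.3   0.6 118.8] turn deg [0.2 0.4 0.1] q [-1.29  0.85  1.57  0.57  1.54 -1.12] tcp [ 0.3933 -0.3131  0.1004] z [ 0.347  0.737 -0.58 ] x [0.243 0.526 0.815] gap 1.0 F [-0.1 -0.4  0.3] t 15.5
```

Emit:
move_arm:
  commands: "0 0 28 0 0 0 1; 0 0 56 0 0 0 1; 0 0 84 0 0 0 1; 0 1 106 0 0 0 1; 0 1 119 0 0 0 1"

```text
t: 16.12
tcp_pos: [0.436, -0.2261, 0.0315]
tool_rot: [0.749, 0.478, 0.387, -0.244]
force: [0.5, 0.9, -0.8]
finger_gap: 1.001
gripper_force: 0.0
```

Emit:
move_arm:
  commands: "0 0 0 0 0 0 1; 0 0 0 0 0 0 0.5; 0 0 0 0 0 0 0.1; 0 0 0 0 0 0 -0.1; 0 0 0 0 0 0 -0.1"

```text
t: 16.75
tcp_pos: [0.4354, -0.2276, 0.0316]
tool_rot: [0.75, 0.477, 0.388, -0.244]
force: [-2.7, -3.0, 5.3]
finger_gap: 0.619
gripper_force: 47.5
```

```bash
cat >> h.py <<'E'
import os
def savegrasp():
    from station import telemetry
    s=telemetry.sense();A=R.from_quat(s["tool_rot"]).as_matrix();p=np.array(s["tcp_pos"])
    yb=A[:,2]*[1,1,0];yb/=np.linalg.norm(yb);zb=np.array([0,0,1.]);B=np.c_[np.cross(yb,zb),yb,zb]
    d=np.r_[BT,0]-p;c=A.T@d;n=A[:,1]*[1,1,0]; bt=np.r_[BT,0]-n/np.linalg.norm(n)*(c[1])
    print("bottle base used",bt,"lateral corr",c[1]);np.savez("grasp.npz",R=A.T@B,t=A.T@(bt-p))
def tgt(M,o): # tool pose for bottle frame (M,o)
    g=np.load("grasp.npz");A=M@g["R"].T;return A,o-A@g["t"]
def cr(x,y,z):return tgt(CM,W([x,y,z]))
E
python3 - <<'E'
from h import *
savegrasp();g=np.load("grasp.npz");print(g["R"].round(3).tolist(),g["t"])
for q in((0,0,0),(0,-190,100)):
    A,p=cr(*q);print(q,p.round(3),A.round(2).tolist())
delta(*tgt(np.eye(3),np.r_[BT,.3]))
E
```

```text
bottle base used [ 0.41602625 -0.26918233  0.        ] lateral corr -0.0011339421827667139
[[-0.006, 0.58, 0.815], [1.0, 0.003, 0.005], [0.0, 0.815, -0.58]] [-5.23235726e-02 -1.15757183e-08 -1.90221631e-02]
(0, 0, 0) [0.446 0.045 0.024] [[-0.04, 1.0, 0.02], [0.92, 0.05, -0.38], [-0.38, -0.0, -0.92]]
(0, -190, 100) [0.444 0.099 0.232] [[-0.04, 1.0, 0.02], [0.92, 0.05, -0.38], [-0.38, -0.0, -0.92]]
shift mm [ 241.9  -19.4 -177.7] turn deg [ 20.7   0.1 -14.7] q [-1.17  0.93  1.71  0.68  1.32 -1.2 ] tcp [ 0.4354 -0.2276  0.0316] z [ 0.349  0.736 -0.58 ] x [0.243 0.526 0.815] gap 0.619 F [-2.7 -3.   5.3] t 16.75
```

Emit:
move_arm:
  commands: "8 0 -6 0 0 0 -1; 33 0 -23 0 0 0 -1; 73 0 -52 0 0 0 -1; 118 0 -84 0 0 0 -1; 163 0 -116 0 0 0 -1"
  grip_force: 50

```text
t: 17.38
tcp_pos: [0.4342, -0.2259, 0.2322]
tool_rot: [0.75, 0.477, 0.387, -0.245]
force: [0.7, -0.7, -2.4]
finger_gap: 0.616
gripper_force: 52.7
```

```bash
python3 - <<'E'
from h import *
delta(*cr(0,-240,100))
E
```

```text
shift mm [ 207.2 -124.   206.5] turn deg [  8.5 -75.4 -28.7] q [-1.17  0.59  1.67  0.65  1.62 -0.96] tcp [ 0.4342 -0.2259  0.2322] z [ 0.346  0.737 -0.581] x [0.245 0.526 0.814] gap 0.616 F [ 0.7 -0.7 -2.4] t 17.38
```

```bash
python3 - <<'E'
from h import *
from station import telemetry
A0=R.from_quat(telemetry.sense()["tool_rot"]);A1,p=cr(0,-340,110);print(p)
rv=(A0.inv()*R.from_matrix(A1)).as_rotvec()
delta((A0*R.from_rotvec(rv*.5)).as_matrix(),np.array([.425,-.15,.385]))
E
```

```text
[0.44477877 0.07522156 0.38047196]
shift mm [162.1 -40.3 -36. ] turn deg [  4.2 -37.7 -14.3] q [-1.17  0.59  1.67  0.65  1.62 -0.96] tcp [ 0.4342 -0.2259  0.2322] z [ 0.346  0.737 -0.581] x [0.245 0.526 0.814] gap 0.616 F [ 0.7 -0.7 -2.4] t 17.38
```

Emit:
move_arm:
  commands: "32 -4 -14 1 -5 -2 -1; 65 -12 -25 2 -13 -5 -1; 98 -22 -32 3 -21 -8 -1; 131 -32 -36 4 -29 -11 -1; 162 -40 -36 4 -38 -14 -1"

```text
t: 18.0
tcp_pos: [0.4247, -0.1502, 0.3847]
tool_rot: [0.764, 0.63, 0.131, -0.052]
force: [1.6, 0.0, -3.5]
finger_gap: 0.617
gripper_force: 52.7
```

```bash
python3 - <<'E'
from h import *
delta(*cr(0,-340,110))
E
```

```text
shift mm [216.2 -25.9  61.9] turn deg [  4.2 -37.1 -14.8] q [-0.8   0.09  1.59  0.27  1.55 -0.63] tcp [ 0.4247 -0.1502  0.3847] z [ 0.135  0.244 -0.96 ] x [0.172 0.949 0.266] gap 0.617 F [ 1.6  0.  -3.5] t 18.0
```

Emit:
move_arm:
  commands: "40 -4 8 1 -7 -3 -1; 85 -10 18 2 -15 -6 -1; 130 -16 32 3 -23 -9 -1; 175 -21 47 4 -30 -12 -1; 216 -26 62 4 -37 -15 -1"

```text
t: 18.62
tcp_pos: [0.4444, 0.0766, 0.3805]
tool_rot: [0.675, 0.712, -0.132, 0.141]
force: [0.9, -1.1, -2.4]
finger_gap: 0.619
gripper_force: 52.9
```

```bash
python3 - <<'E'
from h import *
delta(*cr(0,-130,70));delta(*cr(0,-45,40))
E
```

```text
shift mm [ 8.75e+01 -1.00e-01  1.95e+02] turn deg [ 0.4 -0.1  0.3] q [ 0.2   0.16  1.54 -0.39  1.5   0.19] tcp [0.4444 0.0766 0.3805] z [ 0.022 -0.379 -0.925] x [-0.048  0.924 -0.38 ] gap 0.619 F [ 0.9 -1.1 -2.4] t 18.62
shift mm [112.1  -0.5 281.7] turn deg [ 0.4 -0.1  0.3] q [ 0.2   0.16  1.54 -0.39  1.5   0.19] tcp [0.4444 0.0766 0.3805] z [ 0.022 -0.379 -0.925] x [-0.048  0.924 -0.38 ] gap 0.619 F [ 0.9 -1.1 -2.4] t 18.62
```

Emit:
move_arm:
  commands: "25 0 35 0 0 0 -1; 50 0 80 0 0 0 -1; 70 0 125 0 0 0 -1; 85 0 165 0 0 0 -1; 88 0 195 0 0 0 -1"

```text
t: 19.25
tcp_pos: [0.443, 0.0829, 0.1644]
tool_rot: [0.676, 0.712, -0.133, 0.138]
force: [0.4, -0.2, -2.0]
finger_gap: 0.619
gripper_force: 53.0
```

```bash
python3 - <<'E'
from h import *
delta(*cr(0,-40,40))
import cv2
from station import snapshot
s=snapshot("scene")["image"][:,:,::-1];t=snapshot("top")["image"][:,:,::-1];cv2.imwrite("pics/s5.png",s);cv2.imwrite("pics/t5.png",t)
for nm,im,n in(("s",s,"scene"),("t",t,"top")):
    pass
A0=W([0,-130,70]);A1=W([0,-130,168]);print(proj("scene",[A0,A1]),proj("top",[A0,A1]))
im=s.astype(int);b,g,r=im[160:250,190:310,0],im[160:250,190:310,1],im[160:250,190:310,2]
ch=np.where((r>1.5*g)&(r>30),'R',np.where(r+g+b<110,'#',np.where(b>1.3*r,'b','.')))
print("\n".join(''.join(x) for x in ch[:70:2,:90:1]))
E
```

```text
shift mm [26.7  1.6 88.4] turn deg [ 0.1 -0.4  0.3] q [ 0.21  0.42  1.84 -0.46  1.    0.43] tcp [0.443  0.0829 0.1644] z [ 0.017 -0.376 -0.927] x [-0.048  0.925 -0.376] gap 0.619 F [ 0.4 -0.2 -2. ] t 19.25
[[233.24707891 175.08853589]
 [205.61349288 153.36738158]] [[277.56881758 262.26887572]
 [243.28863029 278.49580913]]
.......#####.....RRRRRRRRRRRRRRRRRRRRRRR............######################################
........#####....RRRRRRRRRRRRRRRRRRRRRRRRR.............###################################
.........####.....RRRRRRRRRRRRRRRRRRRRRRRRRR...............###############################
..........####.....RRRRRRRRRRRRRRRRRRRRRRRRRRRR....................#######################
...........####.....RRRRRRRRRRRRRRRRRRRRRRRRRRRRR.............##..###..###################
...........#####.....RRRRRRRRRRRRRRRRRRRRRRRRRRRRR...........#########..##################
.....................RRRRRRRRRRRRRRRRRRRRRRRRRRRRRR.........##########....################
......................RRRRRRRRRRRRRRRRRRRRRRRRRRRR...........#########.............RRRRR##
........................RRRRRRRRRRRRRRRRRRRRRRRR
[... 1708 characters left out ...]
..........#..............................bbbbbb................
RRRRR...............................................................bbbbbb................
##..................................................................bbbbbb................
....................................................................bbbbbb................
.....................................................................bbbbbb...............
...................................................#.................bbbbbb...............
.................................#...................................bbbbbb...............
...................................................................bbbb#bb................
```

Emit:
move_arm:
  commands: "7 0 20 0 0 0 -1; 14 1 40 0 0 0 -1; 20 1 60 0 0 0 -1; 25 2 76 0 0 0 -1; 27 2 86 0 0 0 -1"

```text
t: 19.98
tcp_pos: [0.4485, 0.0755, 0.0768]
tool_rot: [0.676, 0.711, -0.131, 0.14]
force: [-0.5, 0.0, -2.7]
finger_gap: 0.617
gripper_force: 53.7
```

```bash
python3 - <<'E'
from h import *
delta(*cr(0,-10,20));delta(*cr(0,-3,8))
import cv2
from station import snapshot
s=snapshot("scene")["image"][:,:,::-1];t=snapshot("top")["image"][:,:,::-1];cv2.imwrite("pics/s6.png",s);cv2.imwrite("pics/t6.png",t)
u=[W([0,-40,40]),W([0,-40,138])];print(proj("scene",u),proj("top",u),"platecorner",proj("top",[W([46,-36,0]),W([-46,-36,0])]))
for im,v0,v1,u0,u1 in((s,180,240,190,270),(t,240,290,250,320)):
    im=im.astype(int)[v0:v1,u0:u1];b,g,r=im[...,0],im[...,1],im[...,2]
    ch=np.where((r>1.4*g)&(r>25),'R',np.where(r+g+b<110,'#',np.where(b>1.3*r,'b','.')))
    print("\n".join(''.join(x) for x in ch[::2]))
E
```

```text
shift mm [ 1.8 -4.  40.4] turn deg [ 0.4 -0.3  0.1] q [ 0.2   0.58  1.9  -0.55  0.79  0.56] tcp [0.4485 0.0755 0.0768] z [ 0.022 -0.376 -0.926] x [-0.046  0.925 -0.376] gap 0.617 F [-0.5  0.  -2.7] t 19.98
shift mm [-4.  -4.1 53.1] turn deg [ 0.4 -0.3  0.1] q [ 0.2   0.58  1.9  -0.55  0.79  0.56] tcp [0.4485 0.0755 0.0768] z [ 0.022 -0.376 -0.926] x [-0.046  0.925 -0.376] gap 0.617 F [-0.5  0.  -2.7] t 19.98
[[239.44976009 209.4853103 ]
 [212.89017103 187.63511225]] [[283.53669526 266.15420667]
 [252.0601192  281.24825934]] platecorner [[288.46200602 246.7490393 ]
 [303.03782649 274.74278993]]
#######################RRRRRRRRR.....###........................................
..####################RRRRRRRRRRRR..R####.......................................
...###################RRRRRRRRRRRRRRRRR##.......................b...b...........
....##################RRRRRRRRRRRRRRRRRRR#.................bbbbbbbbbbb..........
......################RRRRRRRRRRRRRRRRRRRRR...............bbbbbbbbbbbb..........
.......##############...RRRRRRRRRRRRRRRRRRRRR.............#####bbbbbbb..........
.............
[... 3005 characters left out ...]
R#RRRRRRRRRRRRRRRRRRRRRRRRR..................................
########R##RRRRRRRRRRRRRRRRRRRRRRRRRR.................................
########RRRRRRRRRRRRRRRRRRRRRRRRRRRR....#.............................
########RRRRRRRRRRRRRRRRRRRRRRR#R.....................................
#############RRRRRRRRRRRRRRR....##....................................
##############R###RRRRRR##............................................
######################..##............................................
######################................................................
######################................................................
###################...................................................
```

```bash
python3 - <<'E'
from h import *
from station import telemetry
s=telemetry.sense();A=R.from_quat(s["tool_rot"]).as_matrix();p=s["tcp_pos"];g=np.load("grasp.npz")
B=A@g["R"];o=p+A@g["t"];a=np.linspace(0,6.28,100)
rim=o+.0265*(np.outer(np.cos(a),B[:,0])+np.outer(np.sin(a),B[:,1]))
c=(o-CO)@CM*1000;print("base in cradle mm",c,"axis angle",np.degrees(np.arccos(B[:,2]@CM[:,2])))
for n in("scene","top"):
    q=proj(n,rim);print(n,q.max(0),q.min(0))
E
```

```text
base in cradle mm [  3.03439027 -43.65923406  41.28219624] axis angle 0.4205416722877709
scene [248.2163636  216.56968606] [231.81276504 198.48446839]
top [287.25057484 273.63243801] [278.46680506 256.51660706]
```

Emit:
move_arm:
  commands: "1 -1 13 0 0 0 -1; 1 -2 26 0 0 0 -1; 0 -3 37 0 0 0 -1; -2 -4 46 0 0 0 -1; -4 -4 52 0 0 0 -1"

```text
t: 20.7
tcp_pos: [0.4451, 0.0515, 0.0297]
tool_rot: [0.676, 0.711, -0.132, 0.14]
force: [-0.7, 0.1, -2.4]
finger_gap: 0.617
gripper_force: 53.7
```

```bash
python3 - <<'E'
from h import *
delta(*cr(0,0,0))
from station import telemetry
s=telemetry.sense();A=R.from_quat(s["tool_rot"]).as_matrix();g=np.load("grasp.npz");print(((s["tcp_pos"]+A@g["t"])-CO)@CM*1000)
print("cradle axes in tool: y",A.T@CM[:,1],"z",A.T@CM[:,2])
E
```

```text
shift mm [-4.5  0.5  7.5] turn deg [ 0.3 -0.3  0.1] q [ 0.15  0.67  1.95 -0.65  0.66  0.65] tcp [0.4451 0.0515 0.0297] z [ 0.021 -0.376 -0.926] x [-0.046  0.925 -0.377] gap 0.617 F [-0.7  0.1 -2.4] t 20.7
[-0.57786056 -3.35341178  7.74944245]
cradle axes in tool: y [5.75262569e-01 4.34776473e-04 8.17968696e-01] z [ 0.81792901  0.00955952 -0.57523974]
```

Emit:
move_arm:
  commands: "0.3 0 0.5 0 0 0 -1; 0.7 0 1 0 0 0 -1; 1.1 0 1.6 0 0 0 -1; 1.5 0 2.2 0 0 0 -1; 1.7 0 2.5 0 0 0 -1"

```text
t: 21.32
tcp_pos: [0.4467, 0.0528, 0.0279]
tool_rot: [0.676, 0.711, -0.13, 0.141]
force: [2.0, 1.5, 1.9]
finger_gap: 0.62
gripper_force: 53.9
```

Emit:
move_arm:
  commands: "-1 0 0.6 0 0 0 -1; -2 0 1.2 0 0 0 -1; -3 0 1.9 0 0 0 -1; -4 0 2.6 0 0 0 -1; -4 0 2.6 0 0 0 -1"

```text
t: 21.95
tcp_pos: [0.4469, 0.0483, 0.0266]
tool_rot: [0.677, 0.711, -0.13, 0.14]
force: [3.8, 2.6, 4.7]
finger_gap: 0.618
gripper_force: 54.5
```

Emit:
move_arm:
  commands: "-0.4 0 0.3 0 0 0 -1; -0.8 0 0.6 0 0 0 -1; -1.2 0 0.8 0 0 0 -1; -1.6 0 1.1 0 0 0 -1; -1.6 0 1.1 0 0 0 -1"

```text
t: 22.58
tcp_pos: [0.4472, 0.0483, 0.0264]
tool_rot: [0.677, 0.711, -0.128, 0.14]
force: [1.8, 13.1, 10.8]
finger_gap: 0.62
gripper_force: 55.6
```

```bash
python3 - <<'E'
from h import *
from station import telemetry
s=telemetry.sense();A=R.from_quat(s["tool_rot"]).as_matrix();g=np.load("grasp.npz");print(((s["tcp_pos"]+A@g["t"])-CO)@CM*1000)
print(CM.T@s["force"])
E
```

```text
[ 1.08124231 -0.80251964  3.64169749]
[ 2.36361696 -7.5562706  15.07342513]
```

Emit:
move_arm:
  commands: "0.5 0 -0.3 0 0 0 -1; 0.6 0 -0.4 0 0 0 0.2; 0.6 0 -0.4 0 0 0 0.3; 0.6 0 -0.4 0 0 0 0.4; 0.6 0 -0.4 0 0 0 0.6"
  grip_force: 20

```text
t: 23.2
tcp_pos: [0.4435, 0.046, 0.0258]
tool_rot: [0.677, 0.711, -0.133, 0.139]
force: [0.4, 0.4, -0.0]
finger_gap: 0.796
gripper_force: 0.0
```

Emit:
move_arm:
  commands: "0 0 0 0 0 0 0.9; 0 0 0 0 0 0 0.9; 0 0 -5 0 0 0 0.9; 0 0 -15 0 0 0 0.9; 0 0 -30 0 0 0 0.9"

```text
t: 23.82
tcp_pos: [0.4449, 0.0583, 0.0547]
tool_rot: [0.676, 0.711, -0.131, 0.14]
force: [0.0, -0.2, -0.8]
finger_gap: 0.948
gripper_force: 0.0
```

Emit:
move_arm:
  commands: "0 0 -30 0 0 0 0.9; 0 0 -70 0 0 0 0.9; 0 0 -110 0 0 0 0.9; 0 0 -150 0 0 0 0.5; 0 0 -190 0 0 0 0"

```text
t: 24.45
tcp_pos: [0.4403, 0.1305, 0.2323]
tool_rot: [0.676, 0.711, -0.13, 0.14]
force: [0.5, 0.3, -0.5]
finger_gap: 0.558
gripper_force: 0.0
```

```bash
python3 - <<'E'
from h import *
import cv2
from station import snapshot
s=snapshot("scene")["image"][:,:,::-1];t=snapshot("top")["image"][:,:,::-1];cv2.imwrite("pics/s7.png",s);cv2.imwrite("pics/t7.png",t)
prof=[(0,26.5),(98,26.5),(116,13.5),(120,15.5),(140,15.5)]
a=np.linspace(0,6.28,60)
S_=[s.copy(),t.copy()]
out=[]
for im,n,v0,u0,h,w,f in((s.copy(),"scene",160,190,100,100,4),(t.copy(),"top",230,240,85,90,4)):
    big=cv2.resize(im[v0:v0+h,u0:u0+w],None,fx=f,fy=f,interpolation=cv2.INTER_CUBIC)
    if n=="top":big=cv2.convertScaleAbs(big,alpha=1.4)
    for z,r in((0,26.5),(140,15.5)):
        P=np.array([W([r*np.cos(k),r*np.sin(k),z]) for k in a]);q=((proj(n,P)-[u0,v0]+.5)*f).astype(int)
        cv2.polylines(big,[q.reshape(-1,1,2)],True,(0,255,0),1)
    out.append(big)
H=max(o.shape[0] for o in out);out=[cv2.copyMakeBorder(o,0,H-o.shape[0],0,0,cv2.BORDER_CONSTANT) for o in out]
cv2.imwrite("pics/placed.png",np.hstack(out))
delta(np.eye(3),np.zeros(3))
E
```

```text
shift mm [ -14.9 -452.7  252.9] turn deg [-111.8 -117.6   20.9] q [ 0.31  0.34  1.71 -0.4   1.2   0.43] tcp [0.4434 0.132  0.2347] z [ 0.031 -0.372 -0.928] x [-0.045  0.927 -0.373] gap 0.5 F [ 0.9  0.1 -0.9] t 24.55
```

View pics/placed.png

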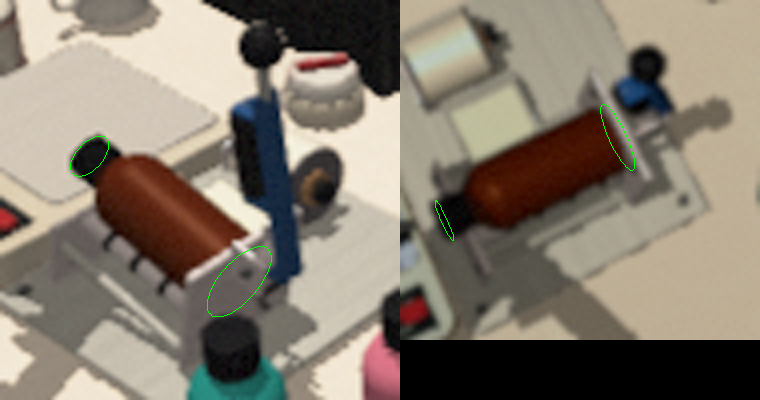

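Placed view: the bottle lies on the rollers, cap at the free end at (92,157). Its base is against the plate at (239,281), both matching the predicted rims within about 1 px. The arm is still raised, knob at scene (255,171). Now for the knob.

```bash
cat >> h.py <<'E'
KN=np.array([.4512,-.0318,.2438])
def kt(th,back=0.,tot=.0575): # tool pose with pads on the knob at arm angle th
    M,_=cr(0,0,0);k=W(knob(th))+(KN-W(knob(TH0)));return M,k+M[:,2]*(tot-back)
TH0=least_squares(lambda t:W(knob(t[0]))-KN,[.36]).x[0]
E
python3 - <<'E'
from h import *
print("TH0",TH0,"resid mm",((KN-W(knob(TH0)))@CM)*1000)
delta(*kt(TH0,.12));delta(*kt(TH0,.0))
for th in np.arange(TH0,1.62,.2):print(round(th,2),kt(th)[1].round(3))
E
```

```text
TH0 0.3703034797166856 resid mm [ 1.75605551  0.78759993 -0.15099502]
shift mm [-154.9    0.2   -9.7] turn deg [ 0.9 -0.5  0.1] q [ 0.31  0.34  1.71 -0.4   1.2   0.43] tcp [0.4434 0.132  0.2347] z [ 0.031 -0.372 -0.928] x [-0.045  0.927 -0.373] gap 0.5 F [ 0.9  0.1 -0.9] t 24.55
shift mm [-156.    -1.8  110.3] turn deg [ 0.9 -0.5  0.1] q [ 0.31  0.34  1.71 -0.4   1.2   0.43] tcp [0.4434 0.132  0.2347] z [ 0.031 -0.372 -0.928] x [-0.045  0.927 -0.373] gap 0.5 F [ 0.9  0.1 -0.9] t 24.55
0.37 [ 0.452 -0.054  0.191]
0.57 [ 0.451 -0.024  0.189]
0.77 [0.45  0.006 0.181]
0.97 [0.449 0.033 0.167]
1.17 [0.448 0.057 0.149]
1.37 [0.447 0.076 0.126]
1.57 [0.446 0.091 0.099]
```

Emit:
move_arm:
  commands: "-35 0 -10 0 0 0 1; -70 0 -12 0 0 0 1; -105 0 -12 0 0 0 1; -140 0 -11 1 0 0 1; -155 0 -10 1 0 0 1"

```text
t: 25.18
tcp_pos: [0.4476, -0.0112, 0.298]
tool_rot: [0.678, 0.709, -0.137, 0.134]
force: [-0.1, -0.3, 1.1]
finger_gap: 0.997
gripper_force: 0.0
```

```bash
python3 - <<'E'
from h import *
delta(*kt(TH0,.0))
E
```

```text
shift mm [  0.8   4.1 115.5] turn deg [-0.6 -0.4  0. ] q [ 0.01  0.2   1.72 -0.41  1.24  0.1 ] tcp [ 0.4476 -0.0112  0.298 ] z [ 0.004 -0.376 -0.927] x [-0.044  0.926 -0.376] gap 0.997 F [-0.1 -0.3  1.1] t 25.18
```

Emit:
move_arm:
  commands: "0 2 30 0 0 0 1; 0 3 60 0 0 0 1; 1 4 88 0 0 0 1; 1 4 106 0 0 0 1; 1 4 115 0 0 0 1"

```text
t: 25.8
tcp_pos: [0.4511, -0.0521, 0.1893]
tool_rot: [0.678, 0.71, -0.138, 0.133]
force: [0.6, 0.1, -0.3]
finger_gap: 1.0
gripper_force: 0.0
```

Emit:
move_arm:
  commands: "0 0 0 0 0 0 0.6; 0 0 0 0 0 0 0.2; 0 0 0 0 0 0 -0.2; 0 0 0 0 0 0 -0.5; 0 0 0 0 0 0 -0.6"
  grip_force: 20

```text
t: 26.42
tcp_pos: [0.4514, -0.0527, 0.1913]
tool_rot: [0.678, 0.71, -0.138, 0.134]
force: [-2.7, -0.4, 5.4]
finger_gap: 0.286
gripper_force: 19.5
```

```bash
python3 - <<'E'
from h import *
delta(*kt(TH0,.0));delta(*kt(.55))
E
```

```text
shift mm [-0.7  0.6  1. ] turn deg [-0.7 -0.3  0.2] q [-0.08  0.35  1.87 -0.48  0.94  0.16] tcp [ 0.4514 -0.0527  0.1913] z [ 0.003 -0.378 -0.926] x [-0.046  0.925 -0.378] gap 0.286 F [-2.7 -0.4  5.4] t 26.43
shift mm [25.   0.7 -7.9] turn deg [-0.7 -0.3  0.2] q [-0.08  0.35  1.87 -0.48  0.94  0.16] tcp [ 0.4514 -0.0527  0.1913] z [ 0.003 -0.378 -0.926] x [-0.046  0.925 -0.378] gap 0.286 F [-2.7 -0.4  5.4] t 26.43
```

```bash
python3 - <<'E'
from h import *
from station import telemetry
A=R.from_quat(telemetry.sense()["tool_rot"]).as_matrix();p0=kt(TH0)[1]
for th in np.r_[np.arange(.45,1.56,.08),1.53,1.57,1.606]:print(round(th,3),(A.T@(kt(th)[1]-p0)*1000).round(1))
E
```

```text
0.45 [11.2  0.  -4.5]
0.53 [22.8  0.1 -8.2]
0.61 [ 34.6   0.1 -10.9]
0.69 [ 46.6   0.2 -12.6]
0.77 [ 58.7   0.3 -13.4]
0.85 [ 70.8   0.4 -13.2]
0.93 [ 82.9   0.5 -12.1]
1.01 [ 94.8   0.7 -10. ]
1.09 [106.5   0.8  -6.9]
1.17 [118.    0.9  -2.9]
1.25 [129.1   1.1   2. ]
1.33 [139.8   1.3   7.7]
1.41 [149.9   1.4  14.3]
1.49 [159.5   1.6  21.7]
1.53 [164.1   1.7  25.7]
1.57 [168.5   1.8  29.8]
1.606 [172.4   1.9  33.7]
```

Emit:
move_arm:
  commands: "11 0 -4.5 0 0 0 -0.7; 23 0 -8 0 0 0 -0.7; 35 0 -11 0 0 0 -0.7; 47 0 -12.5 0 0 0 -0.7; 59 0 -13.5 0 0 0 -0.7"

```text
t: 27.05
tcp_pos: [0.4488, 0.0079, 0.181]
tool_rot: [0.678, 0.71, -0.138, 0.134]
force: [-3.1, -1.1, 1.6]
finger_gap: 0.286
gripper_force: 19.9
```

Emit:
move_arm:
  commands: "12 0 0 0 0 0 -0.7; 24 0 1.5 0 0 0 -0.7; 36 0.5 3.5 0 0 0 -0.7; 48 0.5 6.5 0 0 0 -0.7; 59 0.5 10.5 0 0 0 -0.7"

```text
t: 27.68
tcp_pos: [0.4465, 0.059, 0.1482]
tool_rot: [0.678, 0.71, -0.138, 0.133]
force: [-4.7, 1.4, 2.9]
finger_gap: 0.281
gripper_force: 20.5
```

```bash
python3 - <<'E'
from h import *
for th in(1.17,1.33,1.49):delta(*kt(th))
E
```

```text
shift mm [-2.5  1.   0.3] turn deg [-0.7 -0.4  0.1] q [ 0.16  0.45  1.86 -0.47  0.95  0.41] tcp [0.4465 0.059  0.1482] z [ 0.002 -0.376 -0.927] x [-0.046  0.926 -0.376] gap 0.281 F [-4.7  1.4  2.9] t 27.68
shift mm [19.2  1.3 11. ] turn deg [-0.7 -0.4  0.1] q [ 0.16  0.45  1.86 -0.47  0.95  0.41] tcp [0.4465 0.059  0.1482] z [ 0.002 -0.376 -0.927] x [-0.046  0.926 -0.376] gap 0.281 F [-4.7  1.4  2.9] t 27.68
shift mm [39.   1.6 25. ] turn deg [-0.7 -0.4  0.1] q [ 0.16  0.45  1.86 -0.47  0.95  0.41] tcp [0.4465 0.059  0.1482] z [ 0.002 -0.376 -0.927] x [-0.046  0.926 -0.376] gap 0.281 F [-4.7  1.4  2.9] t 27.68
```

Emit:
move_arm:
  commands: "11 0 5 0 0 0 -0.7; 22 0 10.5 0 0 0 -0.7; 32 0 17 0 0 0 -0.7; 37 0 21 0 0 0 -0.7; 41.5 0 24.5 0 0 0 -0.7"

```text
t: 28.3
tcp_pos: [0.4453, 0.0877, 0.1098]
tool_rot: [0.678, 0.71, -0.137, 0.133]
force: [-3.8, 1.8, 2.3]
finger_gap: 0.286
gripper_force: 20.7
```

```bash
python3 - <<'E'
from h import *
for th in(1.49,1.55,1.606):delta(*kt(th))
E
```

```text
shift mm [-2.1  1.   0.3] turn deg [-0.7 -0.4  0.1] q [ 0.22  0.53  1.86 -0.49  0.9   0.51] tcp [0.4453 0.0877 0.1098] z [ 0.003 -0.376 -0.927] x [-0.046  0.926 -0.376] gap 0.286 F [-3.8  1.8  2.3] t 28.3
shift mm [4.7 1.1 6.4] turn deg [-0.7 -0.4  0.1] q [ 0.22  0.53  1.86 -0.49  0.9   0.51] tcp [0.4453 0.0877 0.1098] z [ 0.003 -0.376 -0.927] x [-0.046  0.926 -0.376] gap 0.286 F [-3.8  1.8  2.3] t 28.3
shift mm [10.7  1.3 12.4] turn deg [-0.7 -0.4  0.1] q [ 0.22  0.53  1.86 -0.49  0.9   0.51] tcp [0.4453 0.0877 0.1098] z [ 0.003 -0.376 -0.927] x [-0.046  0.926 -0.376] gap 0.286 F [-3.8  1.8  2.3] t 28.3
```

Emit:
move_arm:
  commands: "2.3 0 2 0 0 0 -0.7; 4.6 0 4 0 0 0 -0.7; 6.8 0 6 0 0 0 -0.7; 9 0 8.1 0 0 0 -0.7; 9 0 8.1 0 0 0 -0.7"

```text
t: 28.92
tcp_pos: [0.4451, 0.0926, 0.0993]
tool_rot: [0.678, 0.71, -0.137, 0.134]
force: [-5.0, 3.3, 0.3]
finger_gap: 0.286
gripper_force: 20.7
```

Emit:
move_arm:
  commands: "1 0 1 0 0 0 -0.7; 2 0 2 0 0 0 -0.7; 3 0 3 0 0 0 -0.7; 3.5 0 3.5 0 0 0 -0.7; 3.5 0 3.5 0 0 0 -0.7"

```text
t: 29.55
tcp_pos: [0.4451, 0.0943, 0.0951]
tool_rot: [0.678, 0.71, -0.137, 0.134]
force: [-4.0, 2.7, -0.8]
finger_gap: 0.287
gripper_force: 20.8
```

Emit:
move_arm:
  commands: "0.7 0 0.8 0 0 0 -0.7; 1.4 0 1.6 0 0 0 -0.7; 2 0 2.4 0 0 0 -0.7; 2.6 0 3 0 0 0 -0.7; 2.6 0 3 0 0 0 -0.7"

```text
t: 30.18
tcp_pos: [0.445, 0.0958, 0.0914]
tool_rot: [0.678, 0.71, -0.137, 0.134]
force: [-3.7, 2.9, 1.3]
finger_gap: 0.287
gripper_force: 20.8
```

```bash
python3 - <<'E'
from h import *
for th in(1.606,1.65):delta(*kt(th))
E
```

```text
shift mm [-3.7  0.9 -1.7] turn deg [-0.6 -0.4  0.1] q [ 0.24  0.56  1.87 -0.5   0.87  0.55] tcp [0.445  0.0958 0.0914] z [ 0.004 -0.376 -0.927] x [-0.046  0.925 -0.376] gap 0.287 F [-3.7  2.9  1.3] t 30.18
shift mm [0.8 1.  3.3] turn deg [-0.6 -0.4  0.1] q [ 0.24  0.56  1.87 -0.5   0.87  0.55] tcp [0.445  0.0958 0.0914] z [ 0.004 -0.376 -0.927] x [-0.046  0.925 -0.376] gap 0.287 F [-3.7  2.9  1.3] t 30.18
```

Emit:
move_arm:
  commands: "0.5 0 0.6 0 0 0 -0.7; 1 0 1.2 0 0 0 -0.7; 1.4 0 1.8 0 0 0 -0.7; 1.4 0 1.8 0 0 0 -0.7; 1.4 0 1.8 0 0 0 -0.7"

```text
t: 30.8
tcp_pos: [0.445, 0.0962, 0.0898]
tool_rot: [0.678, 0.71, -0.137, 0.134]
force: [-4.9, 2.6, 5.1]
finger_gap: 0.286
gripper_force: 21.0
```

Emit:
move_arm:
  commands: "0 0 0 0 0 0 -0.3; 0 0 0 0 0 0 0; 0 0 0 0 0 0 0.4; 0 0 0 0 0 0 0.7; 0 0 0 0 0 0 0.7"

```text
t: 31.42
tcp_pos: [0.445, 0.0961, 0.0892]
tool_rot: [0.678, 0.71, -0.137, 0.134]
force: [-0.8, 0.9, 0.4]
finger_gap: 0.853
gripper_force: 0.0
```

Emit:
move_arm:
  commands: "0 0 -10 0 0 0 0.7; 0 0 -30 0 0 0 0.7; 0 0 -60 0 0 0 0.7; 0 0 -100 0 0 0 0.7; 0 0 -140 0 0 0 0.7"

```text
t: 32.05
tcp_pos: [0.444, 0.1496, 0.2206]
tool_rot: [0.678, 0.71, -0.137, 0.134]
force: [0.6, -0.9, 0.8]
finger_gap: 0.852
gripper_force: 0.0
```

```bash
python3 - <<'E'
from h import *
import cv2
from station import snapshot
s=snapshot("scene")["image"][:,:,::-1];t=snapshot("top")["image"][:,:,::-1];cv2.imwrite("pics/s8.png",s);cv2.imwrite("pics/t8.png",t)
d=KN-W(knob(TH0))
for th in(1.45,1.53,1.606,1.66):k=W(knob(th))+d;print(th,proj("scene",k)[0].round(1),proj("top",k)[0].round(1))
for im,n in((s,"scene"),(t,"top")):
    u,v=proj(n,W(knob(1.606))+d)[0].round().astype(int);print(n,u-14,v-14)
    c=im.astype(int)[v-14:v+14,u-14:u+22].sum(2);print("\n".join(''.join('#' if k<120 else '.' for k in r) for r in c))
a=cv2.imread("pics/scene0.png")
for nm,(u0,u1,v0,v1) in {"done1":(370,405,232,292),"done23":(300,345,140,190)}.items():
    print(nm,np.abs(s[v0:v1,u0:u1].astype(int)-a[v0:v1,u0:u1]).mean())
E
```

```text
1.45 [218.1 178.4] [257.9 274.7]
1.53 [217.  181.2] [256.5 276.3]
1.606 [216.3 184.2] [255.5 277.6]
1.66 [216.  186.4] [255.  278.4]
scene 202 170
....................................
....................................
....................................
....................................
....................................
....................................
....................................
....................................
....................................
....................................
.............##.....................
..........##.####...................
..........########..................
.........#########..................
.........#########..................
.........#########..................
..........######....................
...........####.....................
............###.....................
....................................
....................................
....................................
....................................
....................................
....................................
..........####..............
[... 480 characters left out ...]
###.........#########
......##..#######.........##########
.......#########......##############
........#########...################
........############################
.......#############################
......##############################
.....###############################
......##############################
......############################..
......###########################...
.......#######################......
.......###########..########........
........#######.........###.........
........######......................
.........####.......................
....................................
....................................
done1 2.723968253968254
done23 2.7511111111111113
```

```bash
python3 - <<'E'
import cv2,numpy as np
for f in("s7","s8"):
    c=cv2.imread(f"pics/{f}.png").astype(int)[192:212,204:224].sum(2)
    print(f);print("\n".join(''.join('#' if k<120 else '.' for k in r) for r in c))
E
```

```text
s7
....................
....................
....................
........####........
.......######.......
......#########.....
.....###########....
.....###########....
....###########.....
....#########.......
.....########.......
......#######.......
.......#####........
........####........
..........#.........
.............#......
...........##.......
..........#####.#...
..........#####.#.#.
...........#####..#.
s8
....................
....................
....................
........####........
.......######.......
......####..##......
.....#####.#####....
.....###########...#
....################
....############...#
.....#########......
......######........
.......#####........
........###.........
..........##.#......
............##......
...........##.......
..........###.##....
..........######....
...........#####.##.
```

The bottle hasn't moved (the cap is on the same pixels), and the knob sits where an arm angle of about 1.606 puts it. The gripper is clear, so I'm handing in.

```bash
python3 -c "
from station import ticket
print(ticket.sign_off())"
```

```text
the job is handed in; nothing more can be done
None
```

I handed the job in at about 32 s, and sign-off returned no verdict: by my last camera check, the unlabelled bottle lies on the rollers with its base against the end plate, the arm is down at about 1.6 rad with its roller on the bottle, and the labelled bottles have not moved, though my first grasp missed and briefly tilted the bottle (it stayed standing) because the fingertips sit 36 mm behind the reported TCP.

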